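Take a quartz cell out of its lidded case and hold it up to the inspection camera

TASK

The lid of the grey cell case sticks: lever it open from its front notch with the blade of the spatula, swing it up until it stands upright or farther back, and lay the spatula down flat on the bench. Then lift out the cell with the round stopper, gripping it by its frosted broad sides and not by its clear windows, and hold it steady and upright in the air 90 mm straight in front of the inspection camera's lens, at lens height, with a clear window squarely facing the lens. Finish while still holding it there, and leave the other two cells, the camera, the rack, the jar and the marker undisturbed.

Things in the scene. Friction and masses are not known exactly. Their poses are not given: they have to be found in the camera images.
- case: Grey plastic case for spectrophotometer cells, fixed on the bench, lid shut at the start. Origin: centre of its underside; x from its front (robot's side) to its hinge side, y along its width, z up. Base 124 (x) by 200 (y) by 36 mm high, walls 4 mm. The lid is a shell 38 mm high (walls 4 mm, top 3 mm): the shut case is 74 mm high
- notch (a point): Middle of the notch in the front rim of the case's base, on the outside of the front wall, 33 mm above the bench; axes as the case's. The notch is 56 mm wide (y) and 6 mm high (30 to 36 mm above the bench) and goes through the 4 mm wall under the lid's edge; behind it there is free room for a blade for 35 mm from this point
- insert (a point): Middle of the top of the dark foam insert in the case, 28 mm above the bench; axes as the case's. Three slots lie in a row along y through this point, at y = -62, 0 and +62 mm, 16 mm deep. A cell stands in each with about 1 mm of play all round, its x axis along the case's x and its underside 12 mm above the bench, so 29 mm of its glass stands out of the foam
- lid (a joint): Angle of the case's lid in rad: 0 closed, 1.57 upright, 1.8 at its stop; it swings its front edge up and back about the hinge. The hinge is stiff: the lid stays at whatever angle it is left; its front edge needs about 1.5 N to lift and less the more it is open
- lid_hinge (a point): Point on the lid's hinge line at the middle of the case's back rim, 36 mm above the bench; the line runs along y, x and z as the case's
- lid_lip (a point): Middle of the lid's lower front edge: the outer lower edge of a lip 56 mm wide and 5 mm high that stands 5 mm out from the lid's front wall above the notch; moves with the lid, 129 mm from the hinge line
- spatula_grip (a point): Point on the spatula's handle, half-way up it (6 mm above the bench), 30 mm behind its front end. The spatula lies flat and loose on the bench, 60 g: dark wooden handle 100 mm long, 14 wide, 12 thick; flat steel blade 105 mm long, 20 wide, 2 thick, round-ended, its mid-plane 4 mm above the bench. x points to the blade's tip, z up. Centre of mass about 13 mm ahead of this point
- blade_tip (a point): End of the spatula's blade, in the blade's centre plane, 135 mm ahead of spatula_grip and 2 mm below it
- spatula: The spatula as a whole; origin on its underside where the blade meets the handle; x to the blade's tip, z up
- cell_mid (a point): Centre of the glass (22.5 mm above its underside) of the cell to be shown: quartz, 22.5 long (x) by 12.5 wide (y) by 45 mm high (z), about 22 g, with a round white stopper 11 mm across standing 8.5 mm above the glass. Its broad sides (to +y and -y) are frosted, its narrow ends (to +x and -x) are the clear windows. It starts in any of the three slots
- cell: The cell to be shown, with its stopper; origin at the centre of its underside; axes as for cell_mid
- cell_windows: The two clear window panes of that cell, on its narrow ends (x); axes as the cell's
- cell_b_mid (a point): Centre of a second cell of the same glass and size, closed by a flat white cover 3 mm thick in place of the stopper; leave it in its slot
- cell_c_mid (a point): Centre of a third cell, like the second, with a flat white cover; leave it in its slot
- stand: Inspection camera on its pillar stand, fixed: base plate 110 by 150 by 16 mm, pillar 18 mm across, 330 mm high, through the origin (centre of the underside). The camera looks level along the stand's -x; its housing and round ring lamp (66 mm across) reach 115 mm from the pillar
- lens (a point): Middle of the front glass of the camera's lens; the camera looks along -x of this point. Its height differs from time to time (155 to 210 mm above the bench) but does not change during the work
- view_point (a point): Point in the air on the lens axis, 90 mm straight in front of the lens, where the centre of the cell belongs; the lens axis is its x axis
- rack: Red tube rack with blue-capped tubes, 105 by 200 mm, 106 mm high over the caps; bystander, origin under its centre
- jar: Brown jar with a white cap, 60 mm across, 85 mm high; bystander, origin under its centre
- marker: Marker pen lying on the bench, 128 mm long, 13 mm thick, along its x; bystander, origin under it
Things that resemble listed ones, but are neither listed nor needed, are in the scene too. Several things look just like the spatula: the one meant starts farthest to the robot's right.

How it is judged:
By the outcome, as a careful person would: the job done as asked, in the order asked, and still so for the second after the job is handed in, while the arm keeps its last pose, push and grip.
It also fails if it takes over 64 s, if anything falls off the work surface, if the arm or the gripper's body presses on something with over 40 N, if the wrist force passes 120 N, or if a joint passes its speed limit or range.

ROBOT

A 6-joint arm with a two-finger parallel gripper is mounted at the origin on the work surface. World frame = base frame: x ahead of the robot, y to its left, z up, the work surface at z = 0. Lengths are in m, angles in rad, forces in N, time in s.
With the tool pointing down it reaches from about 0.35 to 0.8 m from the base axis. Payload 7.3 kg.
Tool frame: the origin (TCP) lies on the centre line of the jaws, within the pads' length; the fingertips stand manip.tip_extent ahead of it and the grasp point (between the pads) lies 5 mm behind it (manip.tip_extent is the distance from the TCP to the fingertips, in m); z points along the fingers, x is the direction in which the jaws open and shut, and the axes are right-handed (so a half turn about z gives the same grasp; the last joint's range is limited). The gripper opens to 85 mm and grips with 20 to 120 N. Pads are 22 mm wide; open, the fingers measure 114 mm over their backs; the gripper's body (76 mm by 85 mm) begins 54 mm behind the grasp point. The pads swing forward as they close: fully open they stand 13 mm farther back than shut.
Start: joints at [-1.37, 0.342, 1.524, -0, 1.275, -0.146], TCP at [0.178, -0.494, 0.245] pointing down, gripper open.
Joint ranges: [-2.53, 2.53], [-0.77, 2.02], [0.04, 2.7], [-1, 4.14], [0.28, 2.66], [-3.11, 3.11]. Speed limits (rad/s): [2.57, 2.57, 3.14, 3.14, 3.14, 3.14].

INTERFACE

Orientations are given as [roll, pitch, yaw] about the fixed x, y, z axes, in that order (R = Rz(yaw) Ry(pitch) Rx(roll)).
In Python, from workcell import manip gives the robot as it stands.
- The arm moves only by the tool arm_command, never from a script. Its argument "targets" is a list that holds one entry, the list of rows, each a list of 7 numbers: the finger opening in mm, from 0 to 85.4, then the shift along the tool's x, y, z in mm, then the turn, a rotation vector about the tool's x, y, z in degrees. A call has 1 to 12 rows; each row is the pose to reach, as a shift and turn from the pose commanded when the call began, along the tool's axes at that moment; what a row does not reach only later rows make up. A row lasts 1/12 s, in which the tool goes at most 41.7 mm and 7.16 degrees, less where a joint would pass 70% of its speed; a pose out of reach is approached as far as the arm can. A call with a gripper value outside its range is refused whole. The fingers move at their own pace and stop on an object; the grip force is fixed at half the most. Time passes only in rows, so rows that repeat a pose let the fingers close. It gives the time, the measured TCP pose, the force and the opening at its end, in the units of the state.
- manip.read_state(): the state, without advancing time (a new reading comes with each control period).
- manip.grab_frame(name): name is "side" or "top" or "wrist"; returns a dict with "pixels" (420x560x3 uint8, red, green, blue), "vfov" (degrees; the focal length in pixels is half the picture's height over the tangent of half this angle, whatever the lens; pixels are square), "cx", "cy" (the principal point, pixels), "D" ([k1, k2, p1, p2, k3] as OpenCV has them; the pictures are not rectified), "R" (3x3) and "t" (3): a world point X has camera coordinates R X + t. Camera axes: x right, y down, z forward; pixel columns grow to the right and rows downward; lengths in m; the calibration is good to about 2 mm. A picture is of the moment at which its call begins. There is no depth.
- manip.close_job(): hands the job in, once; it reports no verdict.
The state is a dict: "t": time; "joints": joint angles; "qd": joint speeds; "effort": joint torques, N m; "eef_pos": TCP position; "eef_rot": TCP orientation; "contact_force": force on the tool from outside, world axes, zero at the start; "torque": the same for the moment, N m; "grip_width": finger opening in m.
Only numpy, scipy, OpenCV 4.12 (cv2) and the standard library are available. Lean on these libraries where they do the work, as an engineer would, in place of code of your own. Each camera call takes 0.05 s, during which the arm holds its last target.

## Working session

There is one attempt and no reset: what is moved stays moved. The work goes in short steps, Python scripts to look and compute and a tool call to move; the robot and the scene stay as the last step left them, time stands still between calls to the robot, and variables do not carry over. Pictures are saved under pics/ and viewed, and the job is handed in when it is done.

Besides the shell and the picture viewer there is one more tool, called after ">>>" as name([rows], argument=value, ...), one row to a line, values as JSON. arm_command: Moves the arm, as the interface text tells. Its arguments: {"type":"object","properties":{"targets":{"type":"array"}},"required":["targets"]}

```bash
ls; mkdir -p pics; python3 - <<'E'
from workcell import manip
import cv2
print(manip.read_state()); print(manip.tip_extent)
for n in ["side","top","wrist"]:
    f=manip.grab_frame(n); cv2.imwrite(f"pics/{n}0.png",f["pixels"][:,:,::-1])
    print(n,{k:v for k,v in f.items() if k!="pixels"})
E
```

```text
pics
{'t': 0.0, 'joints': array([-1.37001759e+00,  3.42722536e-01,  1.52505950e+00, -3.50026042e-06,
        1.27542103e+00, -1.46021729e-01]), 'qd': array([-0.0008904 , -0.0020674 , -0.00066879,  0.00086701, -0.00184513,
        0.00016655]), 'effort': array([ 7.66290996e-04, -4.33673000e+01, -2.46011049e+01, -6.27083614e-05,
        7.93899817e-03,  3.78767780e-06]), 'eef_pos': array([ 0.17837012, -0.4933396 ,  0.24461123]), 'eef_rot': array([-3.14136164e+00,  1.59376263e-03, -1.22399465e+00]), 'contact_force': array([ 1.13242633,  0.38425033, -0.69945731]), 'torque': array([-0.01543786,  0.00133654,  0.04221192]), 'grip_width': 0.0849028909198774}
0.014
side {'vfov': 54.80260888898313, 'cx': 279.79245076264186, 'cy': 208.19564539638822, 'D': array([0.0085965, 0.       , 0.       , 0.       , 0.       ]), 'R': array([[-0.96589786, -0.25807701,  0.02091847],
       [-0.16252937,  0.54143316, -0.82488444],
       [ 0.20155776, -0.80015398, -0.56491423]]), 't': array([0.52561098, 0.14093741, 1.22563487])}
top {'vfov': 56.98862827682351, 'cx': 271.7329253676915, 'cy': 208.55859760580728, 'D': array([-0.04009671,  0.        ,  0.        ,  0.        ,  0.        ]), 'R': array([[ 2.91916399e-05, -9.99898727e-01, -1.42314682e-02],
       [-9.96978958e-01,  1.07628756e-03, -7.76646509e-02],
       [ 7.76721027e-02,  1.41907415e-02, -9.96877960e-01]]), 't': array([0.0363622 , 0.52925772, 1.00592166])}
wrist {'vfov': 66.42019104729656, 'cx': 284.11077596708526, 'cy': 209.14256302626504, 'D': array([0.00949727, 0.        , 0.        , 0.        , 0.        ]), 'R': array([[ 0.34046645, -0.94025606, -0.00106644],
       [-0.90516327, -0.32806591,  0.27028173],
       [-0.25448389, -0.09105656, -0.96278069]]), 't': array([-0.52486876, -0.0356388 ,  0.3787919 ])}
```

View pics/top0.png

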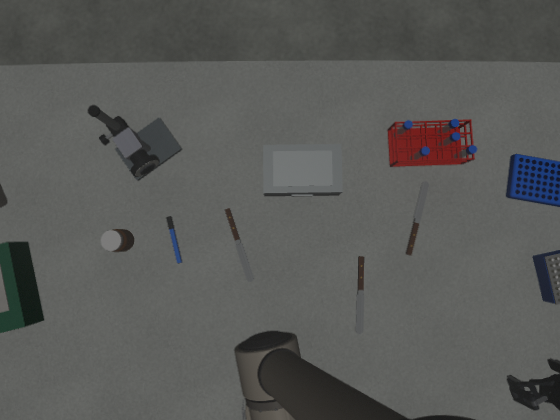

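View pics/side0.png

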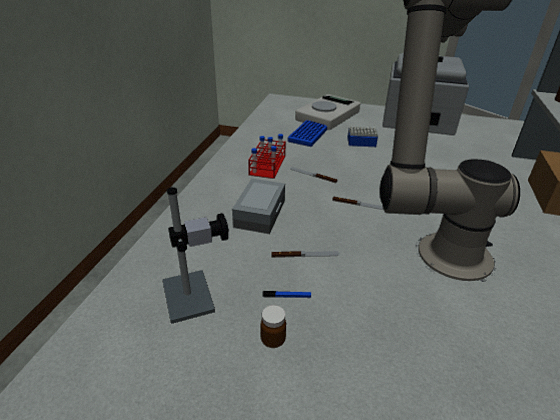

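View pics/wrist0.png

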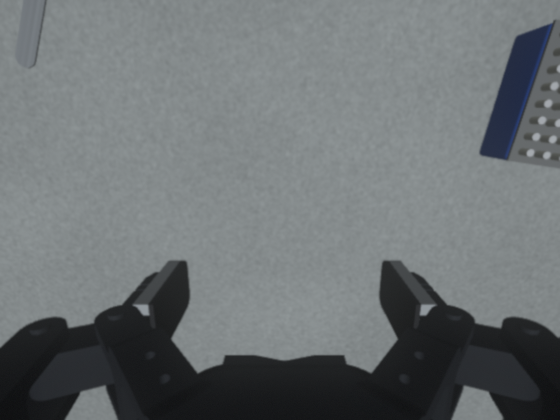

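```bash
cat > h.py <<'E'
import numpy as np, cv2
from workcell import manip
from scipy.spatial.transform import Rotation as Ro
def K(f):
    h=f["pixels"].shape[0]; fl=h/2/np.tan(np.radians(f["vfov"]/2))
    return np.array([[fl,0,f["cx"]],[0,fl,f["cy"]],[0,0,1.]])
def ray(f,uv):
    p=cv2.undistortPoints(np.array([[uv]],float),K(f),f["D"])[0,0]
    R=np.array(f["R"]);return -R.T@f["t"], R.T@np.array([p[0],p[1],1.])
def px2w(f,uv,z):
    c,d=ray(f,uv); return c+d*(z-c[2])/d[2]
def proj(f,X):
    R=np.array(f["R"]);return cv2.projectPoints(np.array(X,float).reshape(-1,1,3),cv2.Rodrigues(R)[0],np.array(f["t"]),K(f),f["D"])[0][:,0]
def tri(fs,uvs):
    A=np.zeros((3,3));b=np.zeros(3)
    for f,uv in zip(fs,uvs):
        c,d=ray(f,uv);d/=np.linalg.norm(d);P=np.eye(3)-np.outer(d,d);A+=P;b+=P@c
    X=np.linalg.solve(A,b); return X,[proj(f,X)[0]-uv for f,uv in zip(fs,uvs)]
def crop(f,x0,y0,w,h,s,name,pts=None,bright=2.0):
    im=f["pixels"][:,:,::-1].copy()
    c=np.clip(im[y0:y0+h,x0:x0+w].astype(float)*bright,0,255).astype(np.uint8)
    c=cv2.resize(c,None,fx=s,fy=s,interpolation=cv2.INTER_CUBIC)
    for p in (pts if pts is not None else []):
        cv2.circle(c,(int((p[0]-x0+.5)*s),int((p[1]-y0+.5)*s)),2,(0,0,255),-1)
    cv2.imwrite(f"pics/{name}.png",c)
import pickle
def save(f,n): pickle.dump(f,open(n+".pkl","wb"))
def load(n): return pickle.load(open(n+".pkl","rb"))
E
python3 - <<'E'
from h import *
f=manip.grab_frame("top");save(f,"top0");s=manip.grab_frame("side");save(s,"side0");w=manip.grab_frame("wrist");save(w,"wrist0")
for uv in [(411,240),(424,183),(408,254),(414,223)]: print(px2w(f,uv,.005))
print("wrist tip",px2w(w,(25,65),.004), "top corresp", proj(f,px2w(w,(25,65),.004)))
crop(f,380,110,100,150,5,"c1")
crop(f,80,90,110,100,6,"c2")
crop(f,250,130,110,80,7,"c3")
crop(s,160,180,140,140,5,"c4")
E
```

```text
[ 0.44561462 -0.3368572   0.005     ]
[ 0.59957558 -0.37658999  0.005     ]
[ 0.40832126 -0.32786401  0.005     ]
[ 0.49116042 -0.34616063  0.005     ]
wrist tip [ 0.20060388 -0.19474933  0.004     ] top corresp [[359.26102086 333.09919684]]
```

View pics/c1.png

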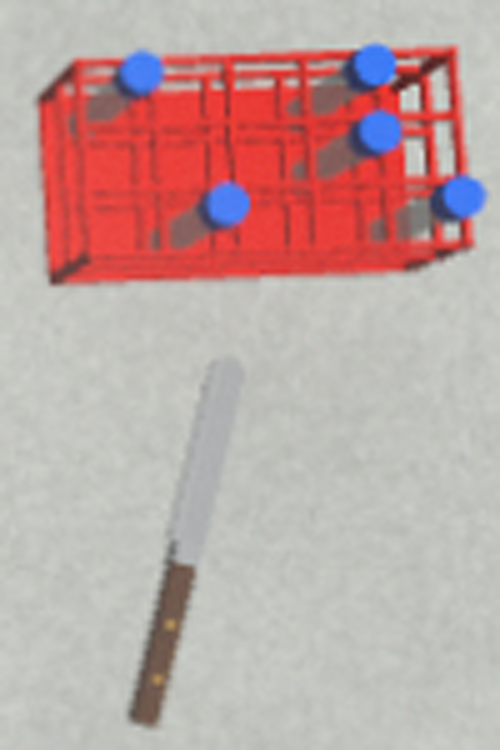

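View pics/c2.png

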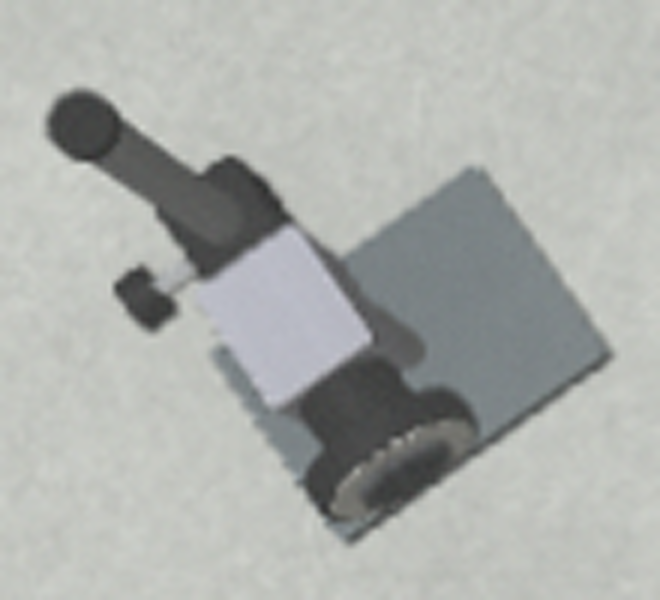

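View pics/c3.png

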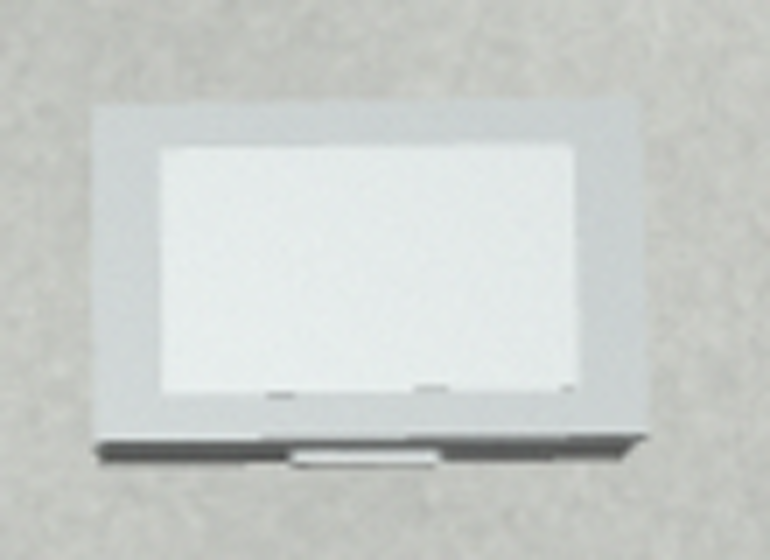

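View pics/c4.png

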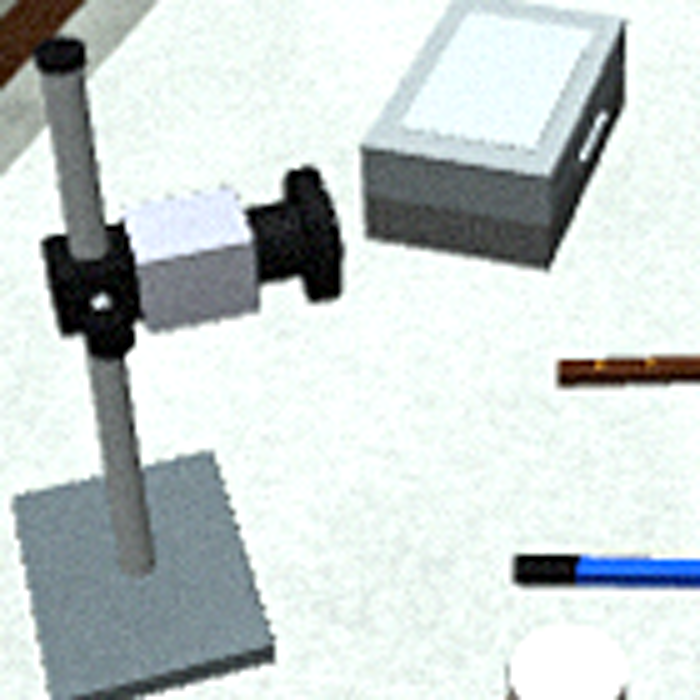

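```bash
cat > m.py <<'E'
from h import *
from scipy.optimize import least_squares
f=load("top0");s=load("side0")
def cp(x0,y0,sc,pts): return [(x0+(a+.5)/sc-.5,y0+(b+.5)/sc-.5) for a,b in pts]
def pose(p,X): c,sn=np.cos(p[2]),np.sin(p[2]); return np.array([[p[0]+c*x-sn*y,p[1]+sn*x+c*y,z] for x,y,z in X])
def fit(obs,p0,nm):
    r=lambda p:np.concatenate([(proj(F,pose(p,X))-uv).ravel() for F,X,uv in obs])
    q=least_squares(r,p0,loss="soft_l1").x; print(nm,q,"res",np.round(r(q),1)); return q
a,b=.062,.1
top=[(a,b,.074),(a,-b,.074),(-a,-b,.074),(-a,b,.074)]
obs_t=(f,top,np.array(cp(250,130,7,[(93,103),(638,98),(648,437),(95,443)])))
obs_s=(s,[(a,b,.074),(-a,b,.074),(-a,-b,.074),(a,b,0),(-a,b,0)],np.array(cp(160,180,5,[(362,148),(552,178),(625,20),(367,237),(549,268)])))
fit([obs_t],[.65,-.0,0],"case top");fit([obs_s],[.65,0,0],"case side");fit([obs_t,obs_s],[.65,0,0],"case both")
# spatula (in top) origin at blade/handle junction
sp=[(.105,0,.004),(-.1,0,.006),(0,0,.006)]
fit([(f,sp,np.array(cp(380,110,5,[(228,358),(145,722),(181,562)])))],[.5,-.34,-.2],"spat")
# stand
st=[(.055,-.075,.016),(-.055,-.075,.016),(-.055,.075,.016)]
ot=(f,st+[(0,0,.33)],np.array(cp(80,90,6,[(475,167),(612,352),(348,540),(83,125)])))
os_=(s,[(.055,-.075,.016),(-.055,-.075,.016),(-.055,.075,.016),(0,0,.33)],np.array(cp(160,180,5,[(212,452),(15,497),(52,693),(60,45)])))
fit([ot],[.7,.33,.5],"stand top")
fit([(s,[(0,0,.33),(0,0,.016)],np.array(cp(160,180,5,[(60,50),(133,570)])))],[.7,.33,.5],"stand pill side")
E
python3 m.py
python3 - <<'E'
from h import *
s=load("side0");crop(s,160,180,80,140,5.7,"c5",bright=1.5);crop(s,190,205,50,45,16,"c6",bright=3)
E
```

```text
case top [ 0.62815194 -0.04194542  0.00894397] res [-0.2  0.2  0.3  0.   0.1 -0.1 -0.2 -0.1]
case side [ 0.62535935 -0.03956479  0.0183415 ] res [-0.2 -0.4 -0.1 -0.3  0.2 -0.7 -0.2  0.6  0.3  0.6]
case both [ 0.62705938 -0.04170284  0.01523274] res [-0.5  0.9  0.1  0.2  0.2  0.1 -0.1  0.5 -0.6 -0.9 -0.6 -0.7 -0.  -1.1
 -0.5  0.  -0.1  0.2]
spat [ 0.50239412 -0.35319557 -0.25507521] res [-0.3  0.2 -0.4  1.   0.8 -3.2]
stand top [0.69477905 0.3740709  0.63419802] res [ 0.  -0.9  0.  -0.2 -0.8  1.   0.5  0.1]
stand pill side [0.69315755 0.37902277 0.5       ] res [-0.5  0.7  0.7 -0.6]
```

View pics/c5.png

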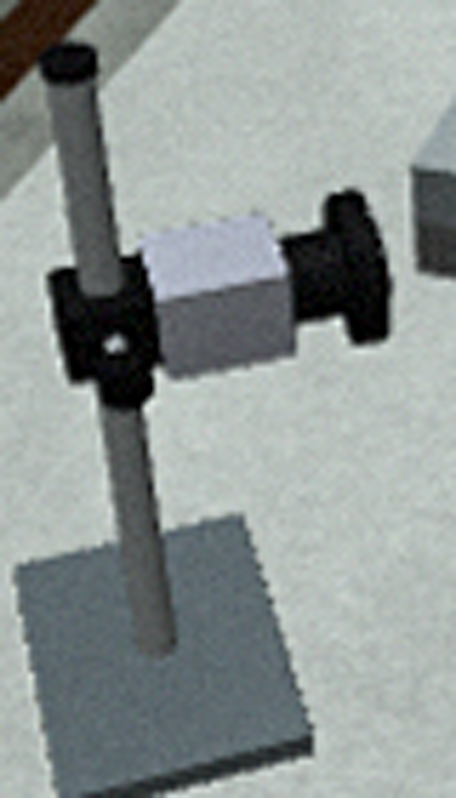

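View pics/c6.png

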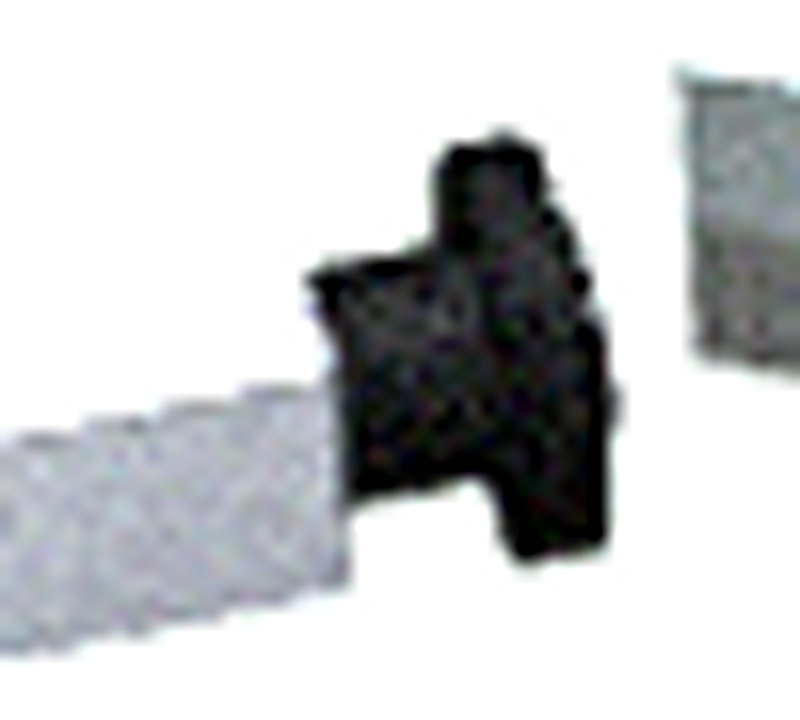

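```bash
cat >> h.py <<'E'
def st():
    s=manip.read_state(); return s, np.array(s["eef_pos"]), Ro.from_euler("xyz",s["eef_rot"])
def mv(pos,rpy,frm=None):
    s,p,R=st()
    if frm is not None: p,R=np.array(frm[0]),Ro.from_euler("xyz",frm[1])
    T=Ro.from_euler("xyz",rpy)
    d=R.inv().apply(np.array(pos)-p)*1000; r=(R.inv()*T).as_rotvec(degrees=True)
    print("shift",np.round(d,1),"turn",np.round(r,2),"rows>=",max(np.linalg.norm(d)/41.7,np.linalg.norm(r)/7.16))
E
python3 - <<'E'
from h import *
w=load("wrist0");s,p,R=st()
Rc=np.array(w["R"]);c=-Rc.T@w["t"]
print("cam in tool",R.inv().apply(c-p)*1000); print((R.as_matrix().T@Rc.T).round(3))
mv([.40,-.335,.20],[np.pi,0,-1.826])
E
```

```text
cam in tool [   0.36456224  -68.32729412 -128.95300094]
[[ 1.     0.001  0.   ]
 [-0.001  0.963  0.27 ]
 [-0.    -0.27   0.963]]
shift [ -73.9 -262.3   45.1] turn [0.000e+00 3.000e-02 3.449e+01] rows>= 6.6230423092760775
```

>>> arm_command([
  [[85,-90,-280,45,0,0,34.5],[85,-90,-280,45,0,0,34.5],[85,-90,-280,45,0,0,34.5],[85,-90,-280,45,0,0,34.5],[85,-90,-280,45,0,0,34.5],[85,-90,-280,45,0,0,34.5],[85,-90,-280,45,0,0,34.5],[85,-90,-280,45,0,0,34.5],[85,-90,-280,45,0,0,34.5],[85,-90,-280,45,0,0,34.5]],
])

```text
t: 1.13
eef_pos: [0.412, -0.3129, 0.2]
eef_rot: [3.141, 0.0, -1.823]
contact_force: [-0.0, 0.1, 0.0]
grip_width: 0.0852
```

```bash
python3 - <<'E'
from h import *
w=manip.grab_frame("wrist");save(w,"wrist1");print(st()[0]["eef_pos"],st()[0]["eef_rot"])
crop(w,0,0,560,420,1.4,"w1",bright=2)
E
```

```text
[ 0.4112549  -0.31378595  0.20019755] [ 3.14113155e+00 -3.34522188e-04 -1.82461369e+00]
```

View pics/w1.png

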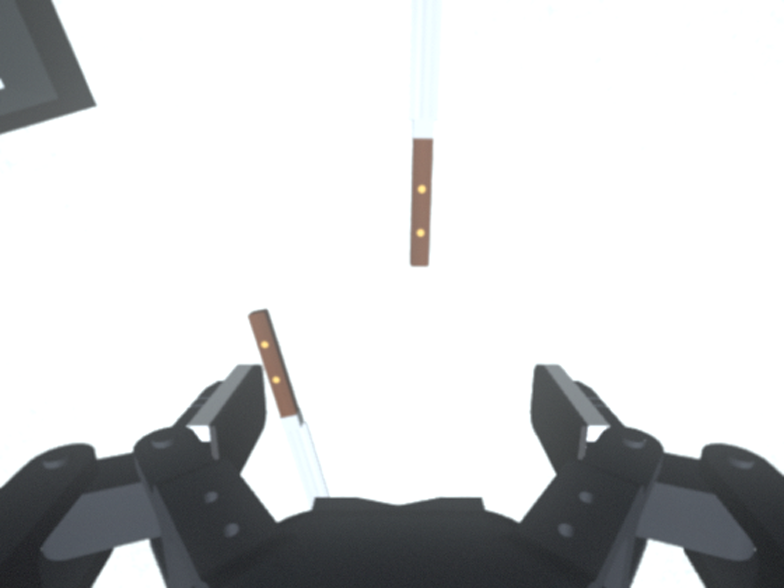

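```bash
python3 - <<'E'
from h import *
w=load("wrist1")
im=w["pixels"].astype(int)
m=(im[:,:,0]>im[:,:,2]+15)&(np.arange(560)[None,:]>280)&(np.arange(560)[None,:]<320)&(np.arange(420)[:,None]<200)
ys,xs=np.nonzero(m); print(len(ys),ys.min(),ys.max())
pts=np.array([px2w(w,(x,y),.012) for x,y in zip(xs,ys)])[:,:2]
c=pts.mean(0);u,sv,vt=np.linalg.svd(pts-c);d=vt[0]*np.sign(vt[0][0]);t=(pts-c)@d;n=(pts-c)@np.array([-d[1],d[0]])
print("centroid",c,"yaw",np.arctan2(d[1],d[0]),"ext",t.min(),t.max(),n.min(),n.max())
print("front end",c+d*t.max(),"rear",c+d*t.min())
crop(w,260,0,80,210,2.8,"w1b",bright=1.2)
E
```

```text
1054 100 188
centroid [ 0.45165078 -0.33988197] yaw -0.26812594956458113 ext -0.04367537509066709 0.040456528465150264 -0.005815617667171526 0.005831586755424769
front end [ 0.49066176 -0.3505999 ] rear [ 0.40953597 -0.32831127]
```

View pics/w1b.png

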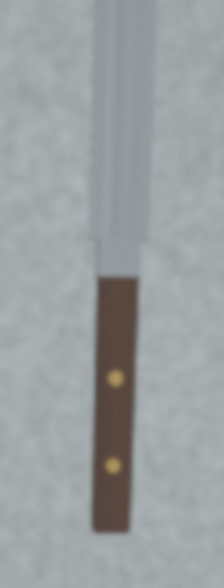

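```bash
python3 - <<'E'
from h import *
mv([.4757,-.3465,.07],[np.pi,0,-1.839])
mv([.4757,-.3465,.017],[np.pi,0,-1.839])
E
```

```text
shift [ 15.4 -70.7 130.2] turn [ 0.03 -0.02  0.82] rows>= 3.571031000915792
shift [ 15.4 -70.7 183.2] turn [ 0.03 -0.02  0.82] rows>= 4.722742710108782
```

>>> arm_command([
  [[45,15.4,-70.7,100,0,0,0.8],[45,15.4,-70.7,100,0,0,0.8],[45,15.4,-70.7,100,0,0,0.8],[45,15.4,-70.7,140,0,0,0.8],[45,15.4,-70.7,170,0,0,0.8],[45,15.4,-70.7,183,0,0,0.8],[45,15.4,-70.7,183,0,0,0.8],[45,15.4,-70.7,183,0,0,0.8]],
])

```text
t: 1.85
eef_pos: [0.4747, -0.3479, 0.017]
eef_rot: [3.141, 0.0, -1.842]
contact_force: [0.7, -0.6, 0.5]
grip_width: 0.0451
```

```bash
python3 - <<'E'
from h import *
w=manip.grab_frame("wrist");save(w,"wrist2");print(st()[0])
crop(w,0,0,560,420,1.4,"w2",bright=1.5)
E
```

```text
{'t': 1.9, 'joints': array([-7.62123422e-01,  7.14928417e-01,  1.58536849e+00, -2.71213444e-04,
        8.40284423e-01,  1.07988037e+00]), 'qd': array([ 8.04926523e-03, -2.27519204e-02, -7.23028160e-03,  9.47753308e-04,
       -5.79814990e-05,  8.71807607e-04]), 'effort': array([-1.22022192e-02, -5.29468632e+01, -1.71881050e+01, -2.91517987e-03,
        1.00733407e-03, -5.54329177e-03]), 'eef_pos': array([ 0.47526787, -0.34811088,  0.01798361]), 'eef_rot': array([-3.14079610e+00, -6.55075329e-04, -1.84182318e+00]), 'contact_force': array([ 0.44940382, -0.44591558,  0.15758274]), 'torque': array([ 0.02740308,  0.01556058, -0.01125805]), 'grip_width': 0.04507460287224926}
```

View pics/w2.png

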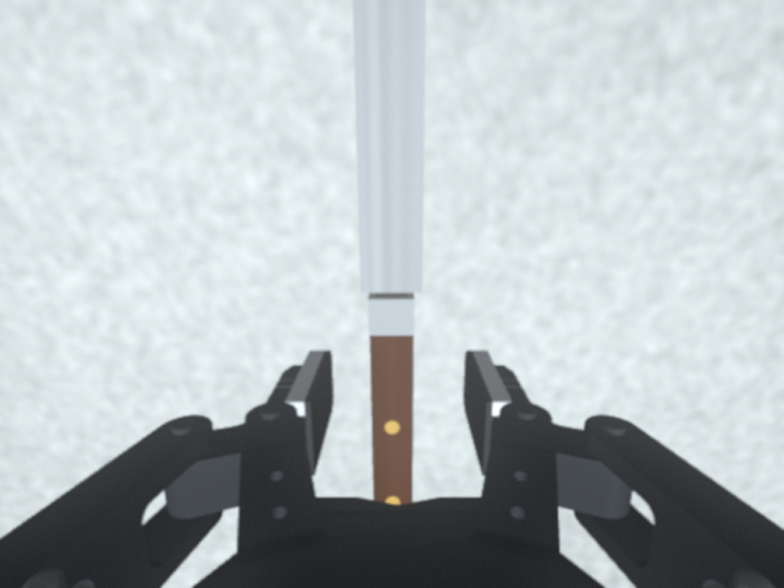

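>>> arm_command([
  [[45,-2,0,1,0,0,0],[12,-2,0,1,0,0,0],[8,-2,0,1,0,0,0],[5,-2,0,1,0,0,0],[5,-2,0,1,0,0,0],[5,-2,0,1,0,0,0],[5,-2,0,1,0,0,0],[5,-2,0,1,0,0,0]],
])

```text
t: 2.57
eef_pos: [0.4766, -0.3451, 0.0174]
eef_rot: [-3.14, -0.001, -1.84]
contact_force: [-1.4, 0.7, 6.3]
grip_width: 0.0118
```

```bash
python3 - <<'E'
from h import *
w=manip.grab_frame("wrist");save(w,"wrist3");s=st()[0];print(s["contact_force"],s["torque"],s["grip_width"],s["eef_pos"])
crop(w,0,0,560,420,1.4,"w3",bright=1.5)
E
```

```text
[-1.62066243  0.42354644  4.96274695] [ 0.05193029  0.23262642 -0.00553554] 0.011943646363190778 [ 0.47654907 -0.34511695  0.01739338]
```

View pics/w3.png

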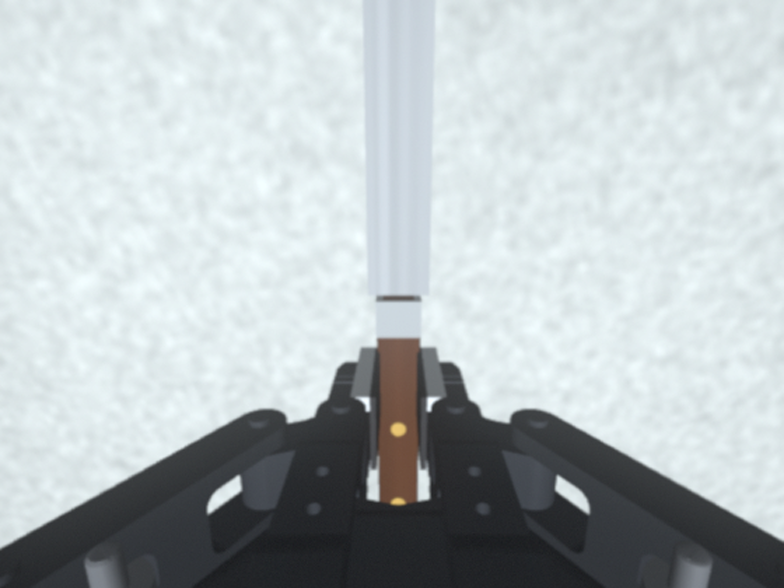

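```bash
python3 - <<'E'
from h import *
mv([.4766,-.3451,.12],[np.pi,0,-1.84])
mv([.400,-.0445,.12],[np.pi,0,-1.56])
E
```

```text
shift [ 1.000e-01 -2.000e-01 -1.026e+02] turn [-0.07 -0.05  0.01] rows>= 2.4605908369637217
shift [-269.4  153.6 -103. ] turn [ -0.06  -0.06 -16.04] rows>= 7.835469676291632
```

>>> arm_command([
  [[5,0,0,-20,0,0,0],[5,0,0,-60,0,0,0],[5,0,0,-102,0,0,0],[5,-40,20,-102,0,0,-2],[5,-80,45,-102,0,0,-5],[5,-115,65,-102,0,0,-7],[5,-150,85,-102,0,0,-9],[5,-185,105,-102,0,0,-11],[5,-220,125,-102,0,0,-13],[5,-250,143,-102,0,0,-15],[5,-269,154,-102,0,0,-16],[5,-269,154,-102,0,0,-16]],
])

```text
t: 3.62
eef_pos: [0.3971, -0.0408, 0.1184]
eef_rot: [3.14, 0.001, -1.556]
contact_force: [-0.5, 0.2, -0.5]
grip_width: 0.0117
```

```bash
python3 - <<'E'
from h import *
w=manip.grab_frame("wrist");save(w,"wrist4");s=st()[0];print(s["contact_force"],s["torque"],s["grip_width"],s["eef_pos"],s["eef_rot"])
crop(w,0,0,560,420,1.4,"w4",bright=1.5)
f=manip.grab_frame("side");save(f,"side4");crop(f,220,160,180,120,4.4,"s4",bright=2)
E
```

```text
[-0.28109004 -0.51432118  0.16146243] [-0.06580603  0.02851558  0.02290306] 0.011977887490753767 [ 0.39864572 -0.04268164  0.11860193] [-3.14156263e+00 -4.97676810e-05 -1.55710898e+00]
```

View pics/w4.png

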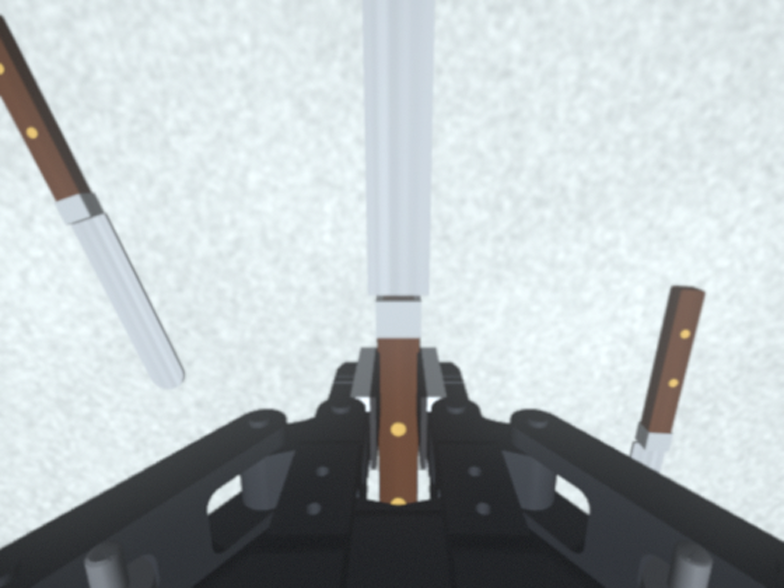

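View pics/s4.png

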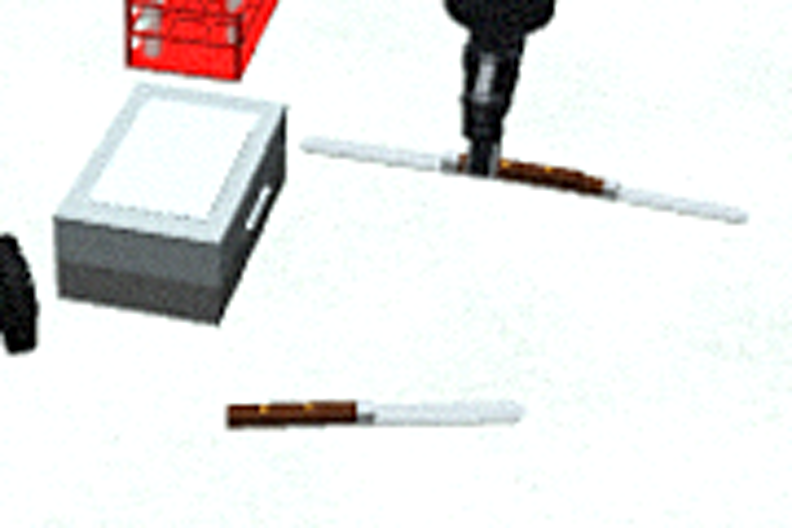

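```bash
python3 - <<'E'
from h import *
f=load("side4")
for uv in [(220+304.5/4.4,160+143.5/4.4),(220+450/4.4,160+158/4.4)]:
    c,d=ray(f,uv); print(c+d*((-.041-c[1])/d[1]))
print(proj(f,[[.534,-.041,.1052],[.4286,-.0424,.1052]]), (np.array([304.5,143.5])/4.4+[220,160]))
# lip check: corners seen in side: crop
crop(f,265,195,30,25,20,"s4b",bright=2.5)
t=load("top0")
from m import *
E
```

```text
[ 0.52587354 -0.041       0.10128502]
[ 0.41837545 -0.041       0.10862152]
[[286.80044405 191.19603374]
 [319.08446247 196.08487251]] [289.20454545 192.61363636]
case top [ 0.62815194 -0.04194542  0.00894397] res [-0.2  0.2  0.3  0.   0.1 -0.1 -0.2 -0.1]
case side [ 0.62535935 -0.03956479  0.0183415 ] res [-0.2 -0.4 -0.1 -0.3  0.2 -0.7 -0.2  0.6  0.3  0.6]
case both [ 0.62705938 -0.04170284  0.01523274] res [-0.5  0.9  0.1  0.2  0.2  0.1 -0.1  0.5 -0.6 -0.9 -0.6 -0.7 -0.  -1.1
 -0.5  0.  -0.1  0.2]
spat [ 0.50239412 -0.35319557 -0.25507521] res [-0.3  0.2 -0.4  1.   0.8 -3.2]
stand top [0.69477905 0.3740709  0.63419802] res [ 0.  -0.9  0.  -0.2 -0.8  1.   0.5  0.1]
stand pill side [0.69315755 0.37902277 0.5       ] res [-0.5  0.7  0.7 -0.6]
```

View pics/s4b.png

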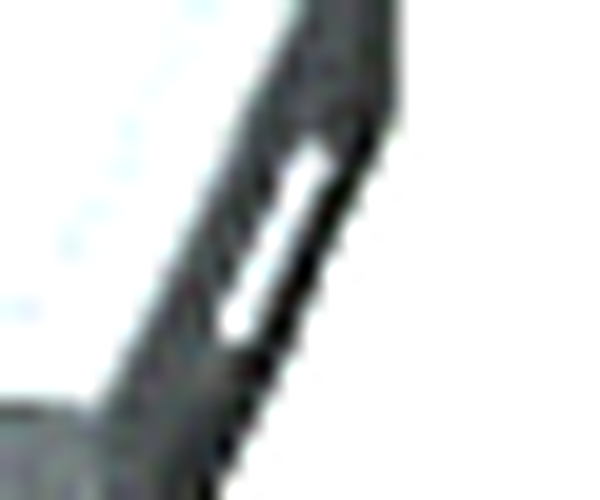

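```bash
python3 - <<'E'
from h import *
f=load("side4")
X=[[.534,-.041,.1052],[.4286,-.0424,.1052],[.3286,-.0438,.1052]]
crop(f,280,180,90,40,8.8,"s4c",bright=2)
print((proj(f,X)-[280,180]+.5)*8.8)
E
```

```text
[[ 64.24390767 102.92509687]
 [348.3432697  145.9468781 ]
 [626.35767931 187.92008409]]
```

View pics/s4c.png

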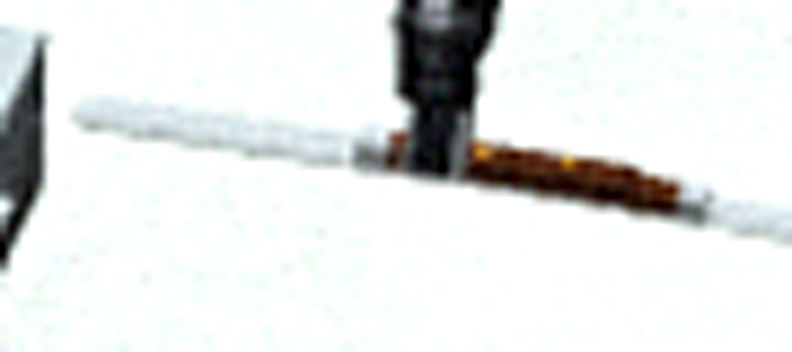

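>>> arm_command([
  [[5,0,0,30,0,0,0],[5,0,0,60,0,0,0],[5,2,0,72,0,0,0],[5,2,0,72,0,0,0],[5,2,0,72,0,0,0]],
])

```text
t: 4.13
eef_pos: [0.3997, -0.0474, 0.0461]
eef_rot: [3.141, 0.0, -1.562]
contact_force: [0.2, -0.0, -0.3]
grip_width: 0.0121
```

```bash
python3 - <<'E'
from h import *
s=st()[0];print(s["contact_force"],s["torque"],s["eef_pos"],s["eef_rot"])
f=manip.grab_frame("side");save(f,"side5");crop(f,255,185,90,50,8.8,"s5",bright=2)
f=manip.grab_frame("top");save(f,"top5");crop(f,270,180,70,80,9,"t5",bright=2)
E
```

```text
[ 0.2319532  -0.03490559 -0.30204926] [0.02912392 0.0286519  0.02984184] [ 0.39966261 -0.04739898  0.04605453] [ 3.14070286e+00  1.02692629e-04 -1.56241450e+00]
```

View pics/s5.png

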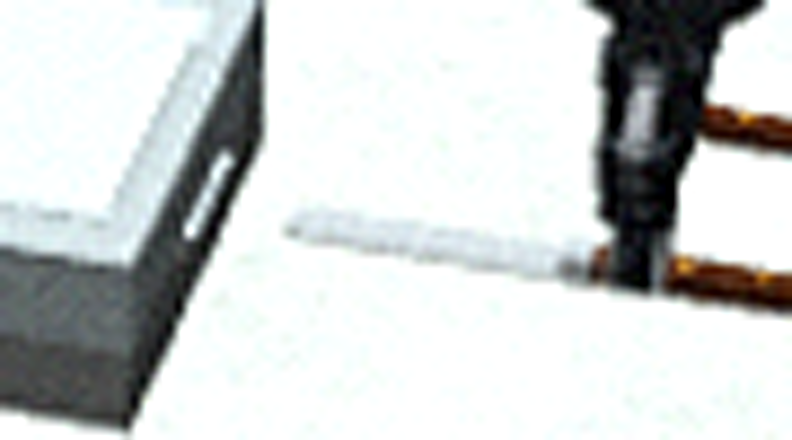

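View pics/t5.png

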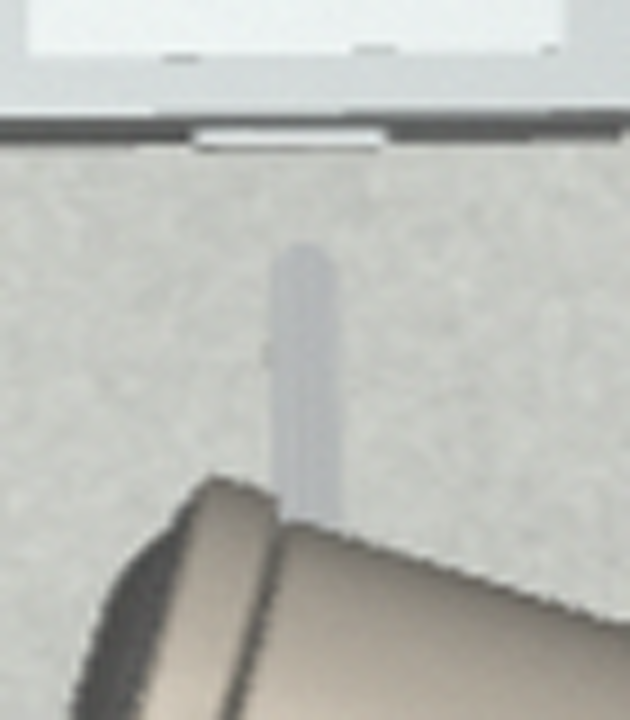

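```bash
python3 - <<'E'
from h import *
f=load("top5")
q=lambda a,b:(270+(a+.5)/9-.5,180+(b+.5)/9-.5)
print("tip",px2w(f,q(305,240),.033),"lip outer",px2w(f,q(289,147),.036),px2w(f,q(289,130),.041), "blade at",px2w(f,q(311,520),.033))
s=load("side5")
e=lambda a,b:(255+(a+.5)/8.8-.5,185+(b+.5)/8.8-.5)
c,d=ray(s,e(287,227));print(c+d*((-.0455-c[1])/d[1]))
c,d=ray(s,e(575,268));print(c+d*((-.0465-c[1])/d[1]))
# side measure of case front-left bottom corner & lip lower edges
print("expected lip lower edge in side:",(proj(s,[[.560,-.0135,.036],[.560,-.0695,.036],[.560,-.0135,.041],[.565,.058,.0],[.565,.058,.074]])-[255,185]+.5)*8.8)
E
```

```text
tip [ 0.534383  -0.0472262  0.033    ] lip outer [ 0.56129757 -0.04254375  0.036     ] [ 0.56569634 -0.0422568   0.041     ] blade at [ 0.45303425 -0.04846548  0.033     ]
[ 0.53139976 -0.0455      0.02755324]
[ 0.420884   -0.0465      0.03027159]
expected lip lower edge in side: [[192.91936347 243.16816642]
 [231.39032596 163.35707597]
 [193.13738166 232.15464932]
 [125.83098094 430.49188861]
 [127.01231828 263.99205505]]
```

```bash
python3 - <<'E'
from h import *
w=manip.grab_frame("wrist");save(w,"wrist5")
crop(w,230,0,100,225,2.6,"w5",bright=1.2)
E
```

```text
(no output)
```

View pics/w5.png

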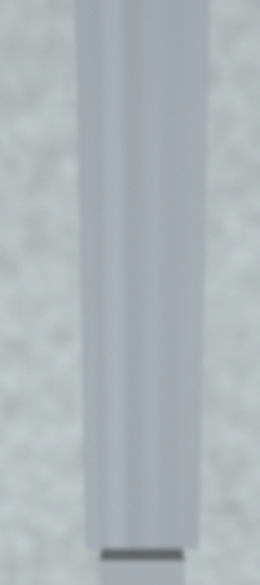

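```bash
python3 - <<'E'
from h import *
from scipy.optimize import least_squares
w=load("wrist5");im=w["pixels"].astype(float)
sat=(im[:,:,2]-im[:,:,0])  # bluish
L=[];Rr=[]
for r in range(4,200,6):
    prof=im[r-3:r+4,:,0].mean(0); prof=prof  # red
    g=np.abs(np.gradient(prof))
    def edge(c):
        a=g[c-4:c+5]**2; return (np.arange(c-4,c+5)*a).sum()/a.sum()
    l0=259+ (r/210)*4; r0=310-(r/210)*4
    L.append((r,edge(int(round(l0)))));Rr.append((r,edge(int(round(r0)))))
def robust(P):
    P=np.array(P);f=lambda q:q[0]+q[1]*P[:,0]-P[:,1]
    o=least_squares(f,[P[:,1].mean(),0],loss="soft_l1",f_scale=.3);print(o.x,np.abs(f(o.x)).mean());return o.x
l=robust(L);r=robust(Rr)
s,p,R=st()
def toolray(uv):
    c,d=ray(w,uv);return R.inv().apply(c-p)*1000,R.inv().apply(d)
for row in (0,50,100,150,205):
    c1,d1=toolray((l[0]+l[1]*row,row));c2,d2=toolray((r[0]+r[1]*row,row))
    k=20/np.linalg.norm((d2-d1)[:1]); m=c1+k*(d1+d2)/2;print(row,m.round(1))
# expected edges for plane z=12.4 level
E
```

```text
[2.58370921e+02 1.84396410e-02] 0.11766334488817337
[ 3.10417479e+02 -2.06511070e-02] 0.16739915599114422
0 [   0.8 -112.4   12.1]
50 [  0.8 -94.9  11.9]
100 [  0.7 -76.   11.9]
150 [  0.7 -55.5  11.9]
205 [  0.7 -30.9  11.9]
```

>>> arm_command([
  [[5,-4.5,-10,0,0,0,0],[5,-4.5,-20,0,0,0,0],[5,-4.5,-27,0,0,0,0],[5,-4.5,-31,0,0,0,0],[5,-4.5,-35,0,0,0,0],[5,-4.5,-36,0,0,0,0]],
])

```text
t: 4.78
eef_pos: [0.4361, -0.0416, 0.0465]
eef_rot: [-3.141, -0.0, -1.561]
contact_force: [0.2, 0.1, 0.1]
grip_width: 0.0119
```

```bash
python3 - <<'E'
from h import *
s=st()[0];print(s["contact_force"],s["torque"],s["eef_pos"],s["eef_rot"])
f=manip.grab_frame("side");save(f,"side6");crop(f,255,185,90,50,8.8,"s6",bright=2)
E
```

```text
[0.2266497  0.05924084 0.08973673] [-0.03785189  0.00475514 -0.02980254] [ 0.43611337 -0.0416198   0.04646229] [-3.14079075e+00 -3.23317773e-04 -1.56057895e+00]
```

View pics/s6.png

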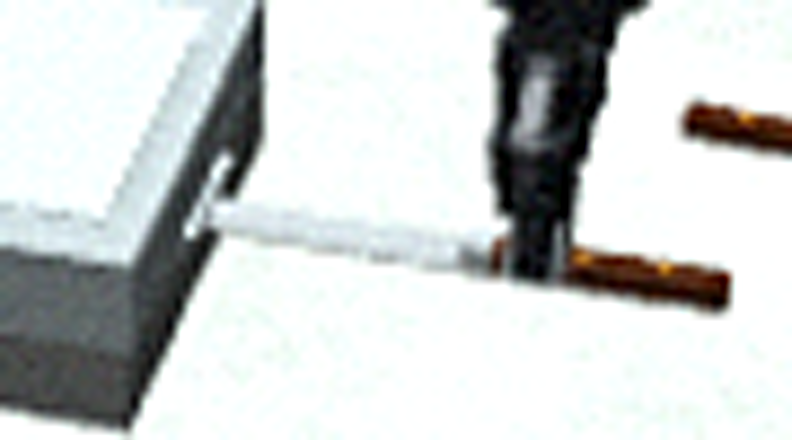

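>>> arm_command([
  [[5,0,-5,0,0,0,0],[5,0,-10,0,0,0,0],[5,0,-15,0,0,0,0],[5,0,-20,0,0,0,0],[5,0,-20,0,0,0,0]],
])

```text
t: 5.25
eef_pos: [0.4567, -0.0417, 0.0464]
eef_rot: [-3.14, -0.0, -1.561]
contact_force: [-1.0, -0.3, -0.7]
grip_width: 0.0119
```

```bash
python3 - <<'E'
from h import *
s=st()[0];print(s["contact_force"],s["torque"],s["eef_pos"],s["eef_rot"])
f=manip.grab_frame("side");save(f,"side7");crop(f,255,185,90,50,8.8,"s7",bright=2)
f=manip.grab_frame("top");save(f,"top7");crop(f,270,180,70,80,7,"t7",bright=2)
E
```

```text
[-0.95784607 -0.34889497 -0.68306124] [ 0.06172804 -0.00212503  0.05477424] [ 0.45667136 -0.04166219  0.04637819] [-3.14023161e+00 -4.29371541e-04 -1.56087536e+00]
```

View pics/s7.png

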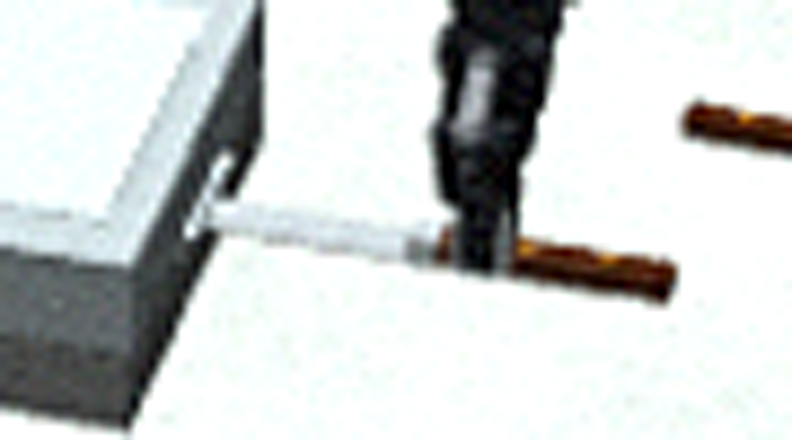

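View pics/t7.png

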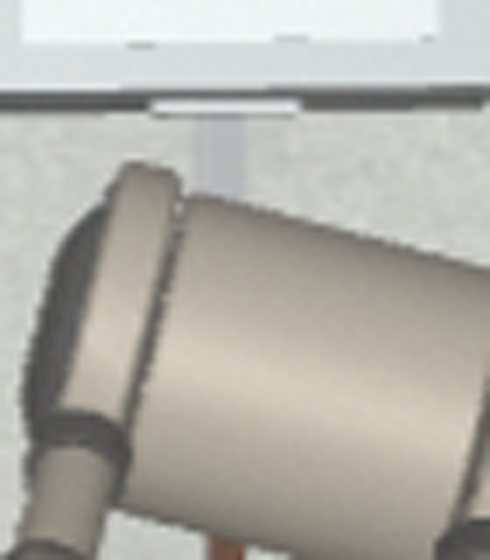

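>>> arm_command([
  [[5,0,0,-2,0,0,0],[5,0,0,-4,0,0,0],[5,0,0,-6,0,0,0],[5,0,0,-9,0,0,0],[5,0,0,-12,0,0,0],[5,0,0,-15,0,0,0]],
])

```text
t: 5.85
eef_pos: [0.4554, -0.0414, 0.0616]
eef_rot: [-3.141, -0.0, -1.561]
contact_force: [1.1, -0.3, -1.6]
grip_width: 0.012
```

```bash
python3 - <<'E'
from h import *
s=st()[0];print(s["contact_force"],s["torque"],s["eef_pos"],s["eef_rot"])
f=manip.grab_frame("side");save(f,"side8");crop(f,225,170,120,70,6.6,"s8",bright=2)
w=manip.grab_frame("wrist");crop(w,0,0,560,420,1.0,"w8",bright=1.5)
E
```

```text
[ 1.06245146 -0.34296635 -1.64648674] [0.09718311 0.10165773 0.04683038] [ 0.45536616 -0.04142573  0.06162677] [-3.14143799e+00 -8.81774009e-05 -1.56080740e+00]
```

View pics/s8.png

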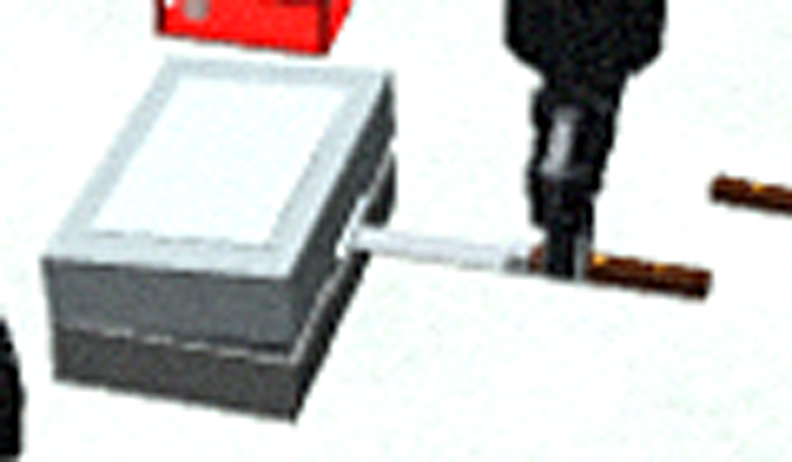

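View pics/w8.png

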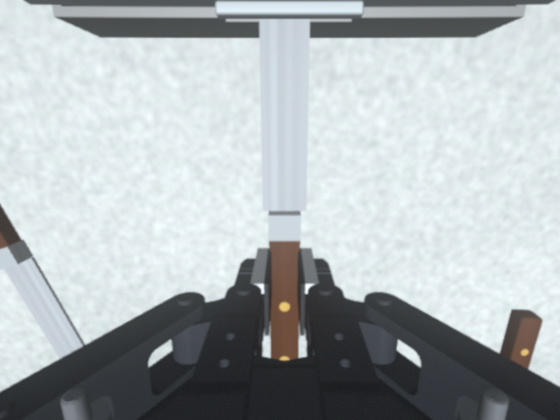

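>>> arm_command([
  [[5,0,-2,-9,0,0,0],[5,0,-5,-18,0,0,0],[5,0,-8,-28,0,0,0],[5,0,-13,-38,0,0,0],[5,0,-18,-48,0,0,0],[5,0,-24,-57,0,0,0],[5,0,-31,-65,0,0,0],[5,0,-38,-73,0,0,0],[5,0,-46,-80,0,0,0],[5,0,-55,-86,0,0,0],[5,0,-65,-92,0,0,0]],
])

```text
t: 6.87
eef_pos: [0.5201, -0.0407, 0.1535]
eef_rot: [3.14, 0.0, -1.561]
contact_force: [-0.4, 0.1, -1.8]
grip_width: 0.0116
```

```bash
python3 - <<'E'
from h import *
s=st()[0];print(s["contact_force"],s["torque"],s["eef_pos"],s["eef_rot"])
f=manip.grab_frame("side");save(f,"side9");crop(f,215,130,140,100,5.6,"s9",bright=2)
w=manip.grab_frame("wrist");crop(w,0,0,560,420,1.0,"w9",bright=1.5)
E
```

```text
[-0.39599525  0.05017267 -1.80307421] [ 0.02407127  0.26817804 -0.06073413] [ 0.52012674 -0.04073232  0.15346896] [ 3.14049201e+00  6.84867493e-05 -1.56096187e+00]
```

View pics/s9.png

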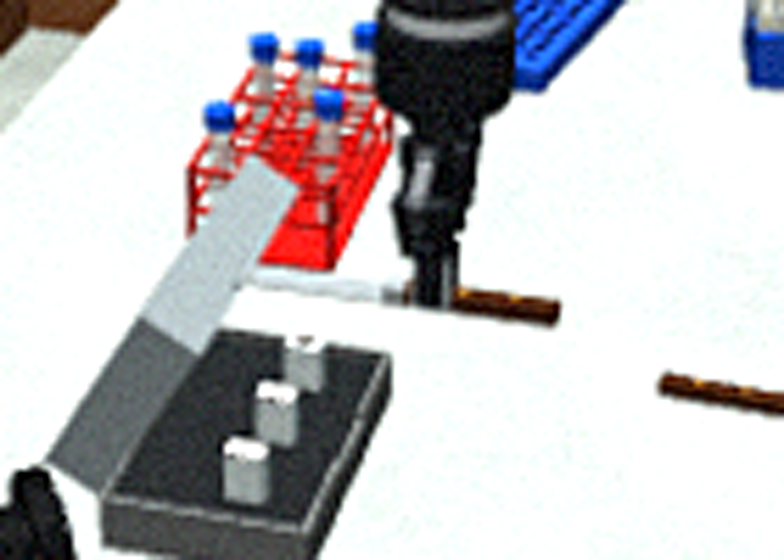

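View pics/w9.png

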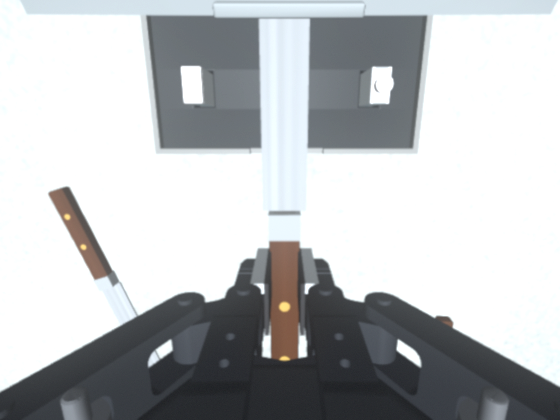

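>>> arm_command([
  [[5,0,-5,5,0,0,0],[5,0,-15,7,0,0,0],[5,0,-25,7,0,0,0],[5,0,-35,7,0,0,0],[5,0,-45,7,0,0,0],[5,0,-55,7,0,0,0],[5,0,-65,7,0,0,0],[5,0,-73,7,0,0,0],[5,0,-80,7,0,0,0],[5,0,-86,7,0,0,0],[5,0,-90,7,0,0,0]],
])

```text
t: 7.88
eef_pos: [0.6108, -0.0399, 0.146]
eef_rot: [3.141, -0.0, -1.561]
contact_force: [-1.8, 1.0, -1.1]
grip_width: 0.0119
```

```bash
python3 - <<'E'
from h import *
s=st()[0];print(s["contact_force"],s["torque"],s["eef_pos"],s["eef_rot"])
f=manip.grab_frame("side");save(f,"side10");crop(f,215,130,140,100,5.6,"s10",bright=2)
w=manip.grab_frame("wrist");crop(w,0,0,560,420,1.0,"w10",bright=1.5)
E
```

```text
[-1.79423904  1.03055143 -1.07025834] [-0.00694075  0.20699015 -0.02455745] [ 0.61077144 -0.03991414  0.1459687 ] [ 3.14139500e+00 -3.81641455e-05 -1.56086169e+00]
```

View pics/s10.png

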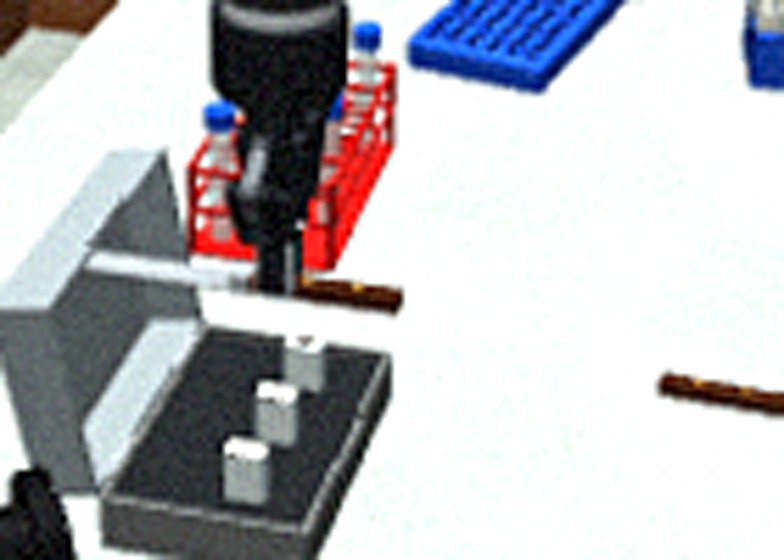

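View pics/w10.png

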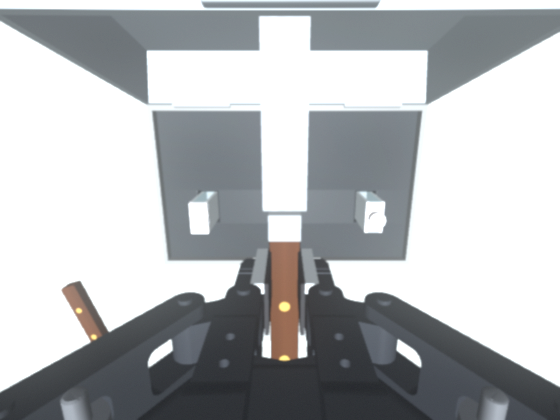

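```bash
python3 - <<'E'
from h import *
mv([.47,-.0413,.13],[np.pi,0,-1.561])
mv([.46,-.32,.10],[np.pi,0,-1.80])
mv([.46,-.32,.03],[np.pi,0,-1.80])
E
```

```text
shift [-1.000e-01  1.411e+02  1.610e+01] turn [-0.06 -0.01  0.01] rows>= 3.4054363287695426
shift [278.5 153.9  46.2] turn [-6.000e-02 -1.000e-02  1.371e+01] rows>= 7.711210555345822
shift [278.5 154.  116.2] turn [-6.000e-02 -1.000e-02  1.371e+01] rows>= 8.124513275139355
```

>>> arm_command([
  [[5,0,20,0,0,0,0],[5,0,50,0,0,0,0],[5,0,85,0,0,0,0],[5,0,115,5,0,0,0],[5,5,141,10,0,0,0],[5,45,143,20,0,0,2],[5,85,145,30,0,0,4],[5,125,147,40,0,0,6],[5,165,149,46,0,0,8],[5,205,151,46,0,0,10],[5,245,153,46,0,0,12],[5,278,154,60,0,0,13.7]],
])

```text
t: 8.98
eef_pos: [0.46, -0.3236, 0.0889]
eef_rot: [-3.136, -0.004, -1.803]
contact_force: [2.2, -0.4, 0.1]
grip_width: 0.0118
```

```bash
python3 - <<'E'
from h import *
s=st()[0];print(s["eef_pos"],s["eef_rot"])
mv([.46,-.32,.0185],[np.pi,0,-1.80])
E
```

```text
[ 0.45999082 -0.32364365  0.08886133] [-3.13558702 -0.00371034 -1.80278518]
shift [-3.8  1.3 70.3] turn [-0.34 -0.21 -0.16] rows>= 1.6895830723168401
```

>>> arm_command([
  [[5,0,0,25,0,0,0],[5,0,0,45,0,0,0],[5,0,0,58,0,0,0],[5,0,0,65,0,0,0],[5,0,0,66,0,0,0],[5,0,0,66,0,0,0]],
])

```text
t: 9.48
eef_pos: [0.4594, -0.3195, 0.0207]
eef_rot: [-3.141, -0.0, -1.8]
contact_force: [0.9, -0.0, -0.5]
grip_width: 0.0122
```

>>> arm_command([
  [[5,0,0,1.5,0,0,0],[5,0,0,3,0,0,0],[5,0,0,3,0,0,0],[20,0,0,3,0,0,0],[45,0,0,3,0,0,0],[45,0,0,3,0,0,0],[45,0,0,3,0,0,0],[45,0,0,-10,0,0,0],[45,0,0,-40,0,0,0],[45,0,0,-80,0,0,0],[45,0,0,-120,0,0,0]],
])

```text
t: 10.4
eef_pos: [0.4585, -0.3189, 0.141]
eef_rot: [3.139, 0.001, -1.8]
contact_force: [1.4, -0.5, -0.2]
grip_width: 0.045
```

```bash
python3 - <<'E'
from h import *
s=st()[0];print(s["eef_pos"],s["eef_rot"],s["contact_force"])
w=manip.grab_frame("wrist");crop(w,0,0,560,420,1.0,"w11",bright=1.5)
f=manip.grab_frame("side");save(f,"side11");crop(f,190,110,210,150,3.8,"s11",bright=2)
f=manip.grab_frame("top");save(f,"top11");crop(f,230,100,230,190,3.4,"t11",bright=2)
E
```

```text
[ 0.45851421 -0.31888887  0.14102674] [ 3.13947677e+00  1.15297525e-03 -1.79998403e+00] [ 1.39620681 -0.46166606 -0.18879014]
```

View pics/w11.png

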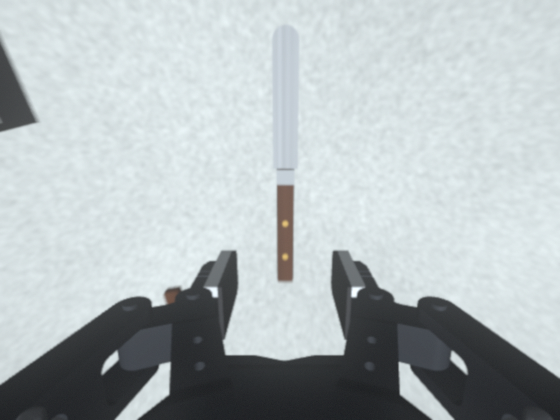

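View pics/s11.png

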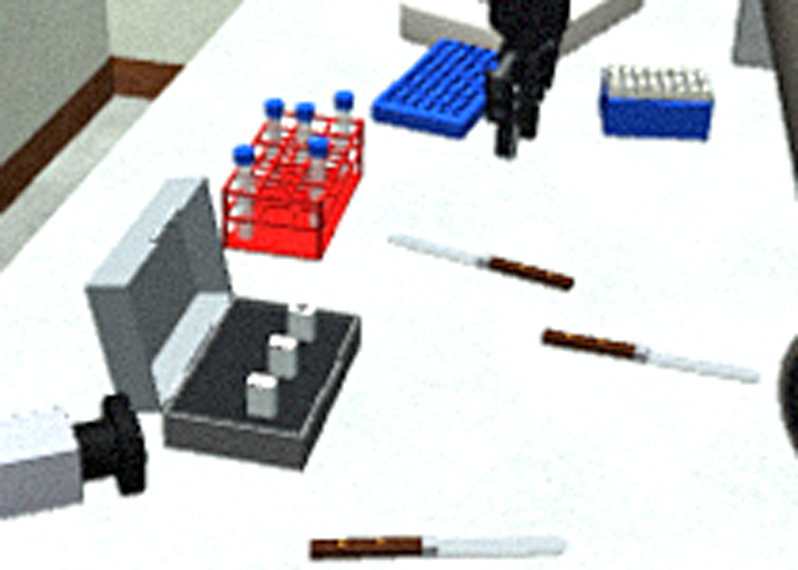

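View pics/t11.png

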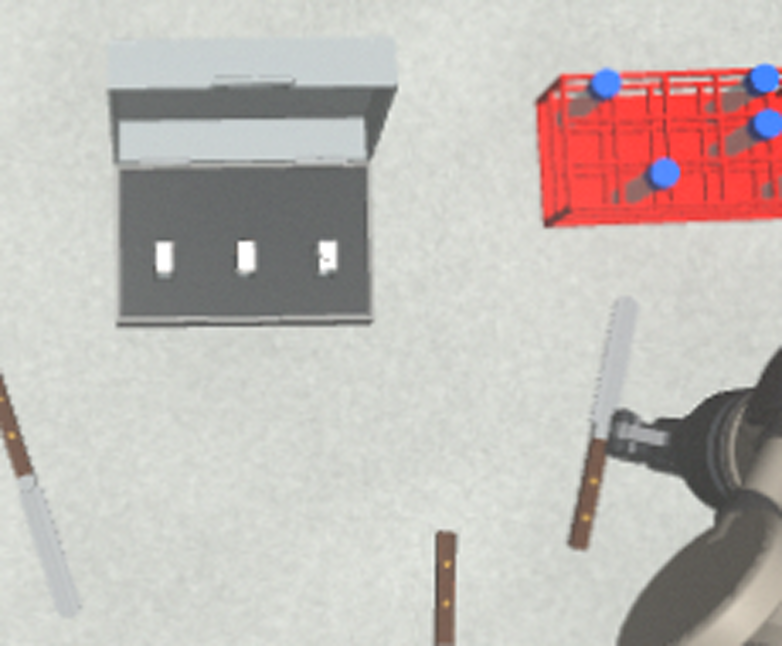

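>>> arm_command([
  [[45,0,0,-20,0,0,-7],[45,-10,0,-40,0,0,-14],[45,-20,0,-60,0,0,-21],[45,-30,0,-70,0,0,-28],[45,-40,-5,-80,0,0,-35],[45,-50,-5,-80,0,0,-42],[45,-60,-10,-80,0,0,-49],[45,-70,-10,-80,0,0,-56],[45,-80,-15,-80,0,0,-63],[45,-90,-15,-80,0,0,-70],[45,-100,-15,-80,0,0,-77],[45,-106,-16,-80,0,0,-84]],
])

```text
t: 11.55
eef_pos: [0.4984, -0.2186, 0.2188]
eef_rot: [-3.141, 0.003, -0.327]
contact_force: [-0.1, -1.4, -0.6]
grip_width: 0.045
```

```bash
python3 - <<'E'
from h import *
s=st()[0];print(s["eef_pos"],s["eef_rot"],s["joints"])
mv([.575,-.103,.20],[np.pi,0,1.581])
E
```

```text
[ 0.49838786 -0.21858628  0.21880053] [-3.14079855e+00  2.71188638e-03 -3.27388613e-01] [-5.54264057e-01  4.00678728e-01  1.51092989e+00  1.73575781e-04
  1.23280505e+00 -2.26932154e-01]
shift [  35.4 -134.1   18.8] turn [-1.8000e-01  6.0000e-02 -1.0934e+02] rows>= 15.271334633449454
```

>>> arm_command([
  [[45,3,-11,2,0,0,-7],[45,6,-22,3,0,0,-14],[45,9,-33,5,0,0,-21],[45,12,-45,6,0,0,-28],[45,15,-56,8,0,0,-35],[45,18,-67,9,0,0,-42],[45,21,-78,11,0,0,-49],[45,24,-89,12,0,0,-56],[45,27,-100,14,0,0,-63],[45,30,-111,15,0,0,-70],[45,33,-122,17,0,0,-77],[45,35,-134,19,0,0,-84]],
])

```text
t: 12.55
eef_pos: [0.5756, -0.1042, 0.1996]
eef_rot: [-3.139, 0.0, 1.138]
contact_force: [0.5, -0.4, -0.5]
grip_width: 0.0454
```

```bash
python3 - <<'E'
from h import *
mv([.575,-.103,.18],[np.pi,0,1.581])
E
```

```text
shift [ 0.9 -1.  19.7] turn [ -0.14  -0.   -25.38] rows>= 3.544652945752084
```

>>> arm_command([
  [[40,0,0,5,0,0,-7],[40,0,0,10,0,0,-14],[40,0,0,15,0,0,-21],[40,0,0,20,0,0,-25.4],[40,0,0,20,0,0,-25.4],[40,0,0,20,0,0,-25.4]],
])

```text
t: 13.05
eef_pos: [0.5752, -0.1045, 0.18]
eef_rot: [-3.139, -0.001, 1.573]
contact_force: [-0.1, 0.9, 0.3]
grip_width: 0.0396
```

```bash
python3 - <<'E'
from h import *
s=st()[0];print(s["eef_pos"],s["eef_rot"],s["joints"])
w=manip.grab_frame("wrist");save(w,"wrist12");crop(w,0,0,560,420,1.4,"w12",bright=1.5)
E
```

```text
[ 0.57518278 -0.1045297   0.18000857] [-3.13917610e+00 -7.26584072e-04  1.57286195e+00] [-3.10805603e-01  5.07608444e-01  1.44850796e+00 -5.65820856e-05
  1.18799913e+00 -1.88364723e+00]
```

View pics/w12.png

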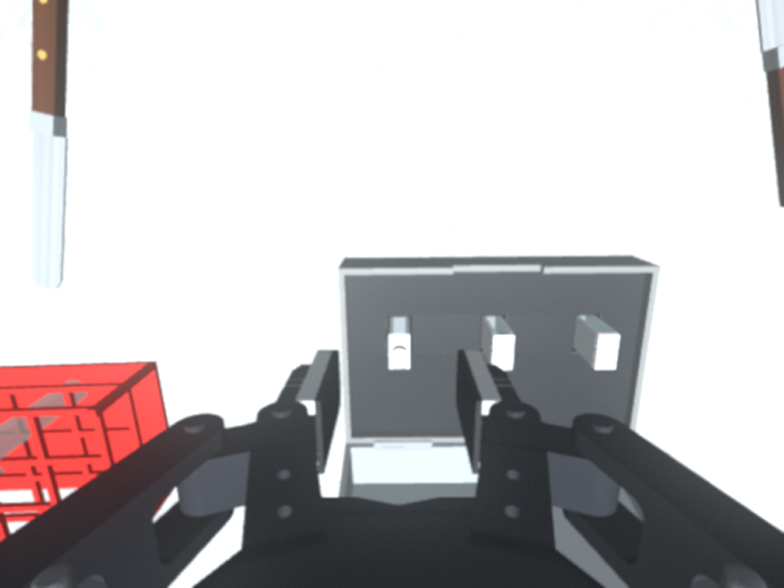

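```bash
python3 - <<'E'
from h import *
w=load("wrist12");crop(w,235,180,240,140,3.3,"w12b",bright=0.9);crop(w,265,218,40,55,13,"w12c",bright=.7)
E
```

```text
(no output)
```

View pics/w12b.png

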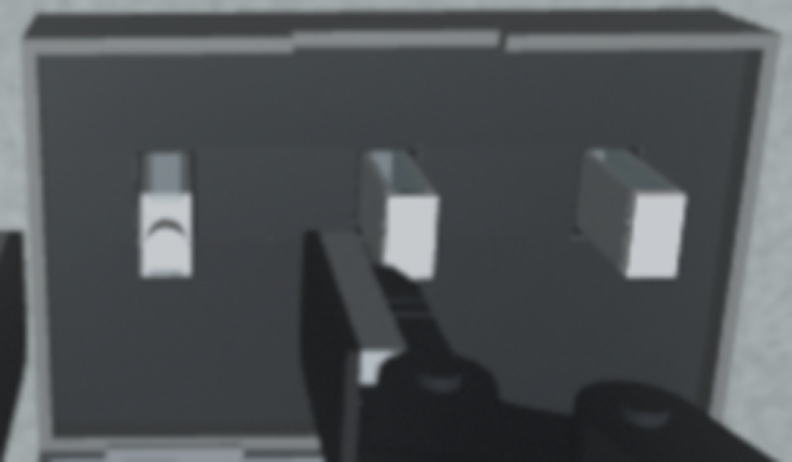

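View pics/w12c.png

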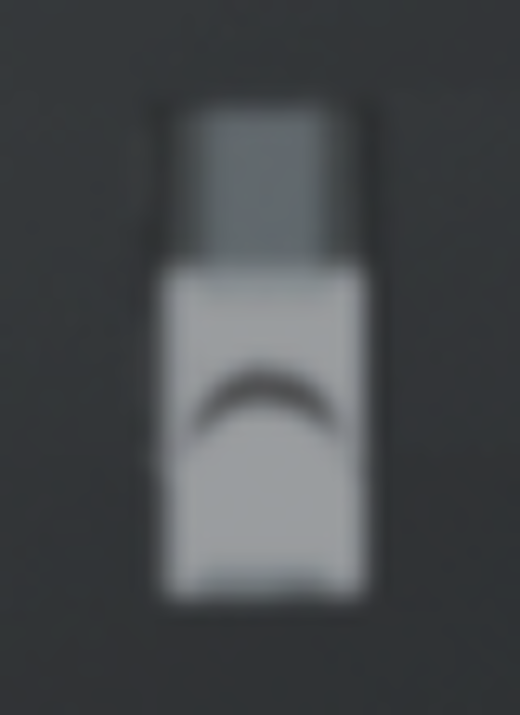

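```bash
python3 - <<'E'
from h import *
from scipy.optimize import least_squares
w=load("wrist12")
def cp(x0,y0,sc,pts): return [(x0+(a+.5)/sc-.5,y0+(b+.5)/sc-.5) for a,b in pts]
A=[px2w(w,u,.057) for u in cp(265,218,13,[(160,268),(368,268),(368,600),(162,600)])]
A=np.array(A);print(A.round(4),A.mean(0),"widths",np.linalg.norm(A[0]-A[1]),np.linalg.norm(A[1]-A[2]))
M=np.array([px2w(w,u,.060) for u in cp(235,180,3.3,[(386,194),(438,194),(432,277),(384,277)])])
R_=np.array([px2w(w,u,.060) for u in cp(235,180,3.3,[(635,194),(686,194),(680,277),(627,277)])])
print(M.mean(0),R_.mean(0))
d=R_.mean(0)-A.mean(0);print("row yaw",np.arctan2(-d[0],d[1]), np.linalg.norm(d))
# front rim corners z=.036
r=np.array([px2w(w,u,.036) for u in cp(235,180,3.3,[(25,40),(776,36),(42,440)])]);print(r); d=r[1]-r[0];print("rim yaw",np.arctan2(-d[0],d[1]),np.linalg.norm(d))
E
```

```text
[[ 0.6025 -0.1109  0.057 ]
 [ 0.6025 -0.0975  0.057 ]
 [ 0.6258 -0.0973  0.057 ]
 [ 0.6258 -0.1109  0.057 ]] [ 0.61415296 -0.10413725  0.057     ] widths 0.01341187012104861 0.02335212456587121
[ 0.61278216 -0.04215641  0.06      ] [0.61257688 0.02037292 0.06      ]
row yaw 0.012657610730280997 0.12455627990743726
[[ 0.56749766 -0.14139929  0.036     ]
 [ 0.56596361  0.0563673   0.036     ]
 [ 0.68814002 -0.14029151  0.036     ]]
rim yaw 0.007756691800912038 0.19777253303509335
```

```bash
python3 - <<'E'
from h import *
w=load("wrist12");t=load("top11")
q=lambda a,b:(235+(a+.5)/3.3-.5,180+(b+.5)/3.3-.5)
print("foot front wrist",px2w(w,q(165,152),.028),"top front",px2w(w,q(165,194),.057))
e=lambda a,b:(230+(a+.5)/3.4-.5,100+(b+.5)/3.4-.5)
print("top cam cell tops",px2w(t,e(328,241),.057),px2w(t,e(328,270),.057),px2w(t,e(246,241),.06),px2w(t,e(246,270),.06))
print("rim front",px2w(t,e(246,318),.036),"rear",px2w(t,e(246,163),.036))
s=load("side11");g=lambda a,b:(190+(a+.5)/3.8-.5,110+(b+.5)/3.8-.5)
crop(s,240,180,55,55,14,"s11b",bright=1.5)
crop(t,255,135,90,65,8.5,"t11b",bright=1.5)
E
```

```text
foot front wrist [ 0.6012975 -0.1043021  0.028    ] top front [ 0.60273343 -0.10437213  0.057     ]
top cam cell tops [ 0.62464231 -0.10464201  0.057     ] [ 0.60244408 -0.10437877  0.057     ] [ 0.62421082 -0.04229416  0.06      ] [ 0.60207229 -0.04214832  0.06      ]
rim front [ 0.56844544 -0.04346121  0.036     ] rear [ 0.68992495 -0.04427027  0.036     ]
```

View pics/s11b.png

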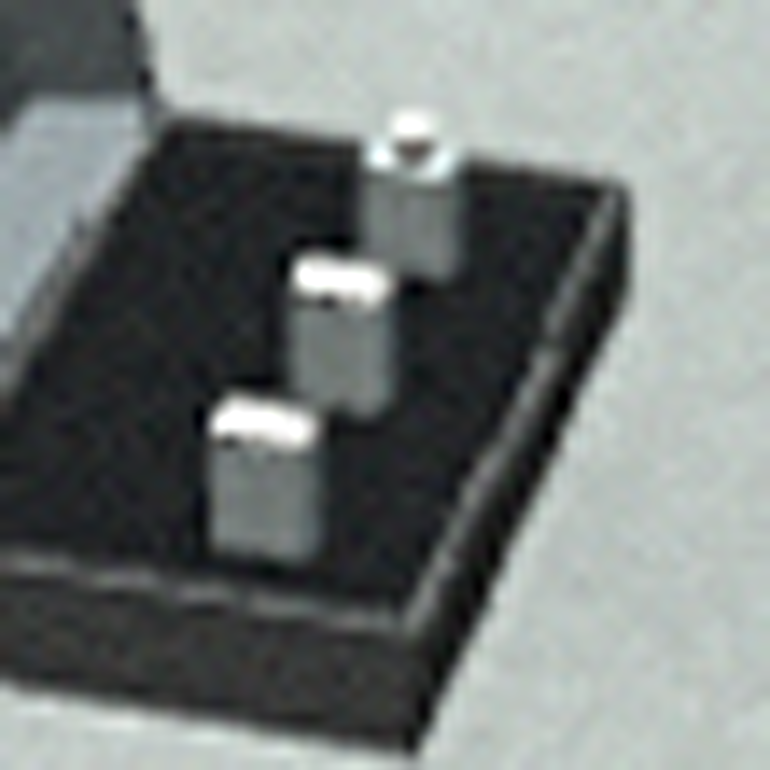

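View pics/t11b.png

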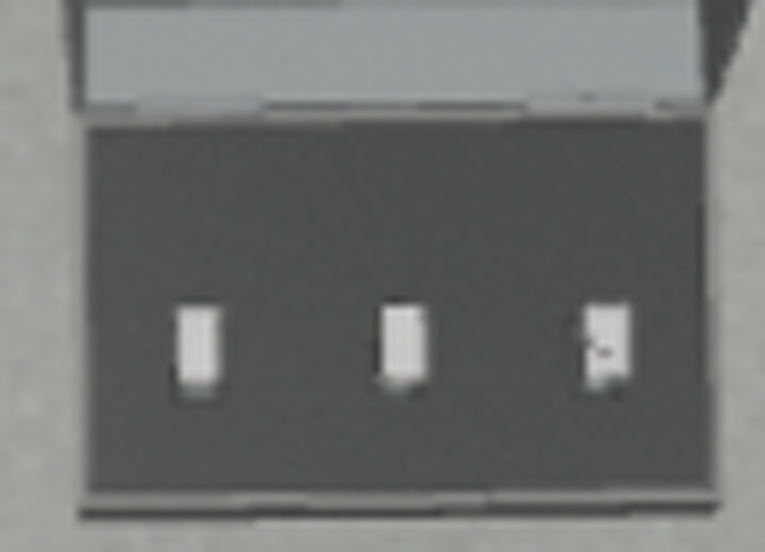

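```bash
python3 - <<'E'
from h import *
mv([.614,-.1042,.10],[np.pi,0,1.581]);mv([.614,-.1042,.0455],[np.pi,0,1.581])
E
```

```text
shift [ 0.3 38.6 80.5] turn [-0.08 -0.02 -0.47] rows>= 2.1420482103890763
shift [  0.3  38.7 135. ] turn [-0.08 -0.02 -0.47] rows>= 3.3686312804883114
```

>>> arm_command([
  [[26,0.3,20,20,0,0,-0.5],[26,0.3,38.6,50,0,0,-0.5],[26,0.3,38.6,75,0,0,-0.5],[26,0.3,38.6,80,0,0,-0.5],[26,0.3,38.6,80,0,0,-0.5],[26,0.3,38.6,80,0,0,-0.5]],
])

```text
t: 13.6
eef_pos: [0.6145, -0.1044, 0.1023]
eef_rot: [3.141, 0.0, 1.583]
contact_force: [0.4, 0.0, 0.5]
grip_width: 0.0262
```

```bash
python3 - <<'E'
from h import *
w=manip.grab_frame("wrist");save(w,"wrist13");crop(w,0,0,560,420,1.4,"w13",bright=1.2)
s=st()[0];print(s["eef_pos"],s["eef_rot"],s["grip_width"])
mv([.614,-.1042,.0455],[np.pi,0,1.581])
E
```

```text
[ 0.61497419 -0.10453262  0.10308436] [3.13924097e+00 8.12954483e-04 1.58339155e+00] 0.025783914641955466
shift [ 0.4 -1.1 57.6] turn [0.13 0.05 0.14] rows>= 1.381140629203427
```

View pics/w13.png

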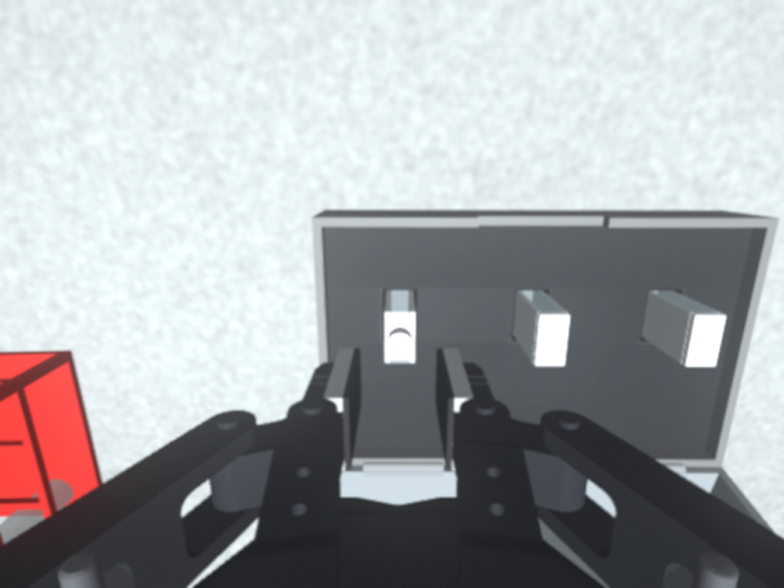

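```bash
python3 - <<'E'
from h import *
w=load("wrist13")
for p in [(400,310),(400,363)]: print(px2w(w,(p[0]/1.4,p[1]/1.4),.057))
E
```

```text
[ 0.60202226 -0.104117    0.057     ]
[ 0.62554171 -0.10377707  0.057     ]
```

>>> arm_command([
  [[26,0,-1,20,0,0,0],[26,0,-1,40,0,0,0],[26,0,-1,52,0,0,0],[26,0,-1,56,0,0,0],[26,0,-1,56,0,0,0],[26,0,-1,56,0,0,0]],
])

```text
t: 14.15
eef_pos: [0.614, -0.1045, 0.0465]
eef_rot: [3.14, 0.001, 1.584]
contact_force: [-0.0, -0.1, -0.4]
grip_width: 0.0262
```

```bash
python3 - <<'E'
from h import *
w=manip.grab_frame("wrist");save(w,"wrist14");crop(w,140,150,280,210,2.8,"w14",bright=1.2)
s=st()[0];print(s["eef_pos"],s["eef_rot"],s["grip_width"],s["contact_force"])
E
```

```text
[ 0.61419351 -0.10450346  0.04670474] [3.13939007e+00 7.88114829e-04 1.58414552e+00] 0.025774154176991273 [ 0.26956569  0.10270924 -0.66886891]
```

View pics/w14.png

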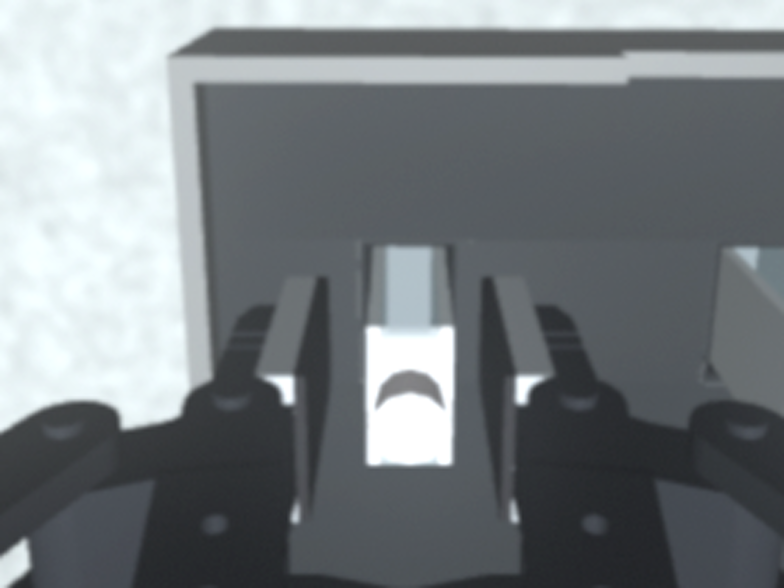

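>>> arm_command([
  [[18,0.5,0,0,0,0,0],[14,0.5,0,0,0,0,0],[8,0.5,0,0,0,0,0],[5,0.5,0,0,0,0,0],[5,0.5,0,0,0,0,0],[5,0.5,0,0,0,0,0],[5,0.5,0,0,0,0,0]],
])

```text
t: 14.78
eef_pos: [0.614, -0.1038, 0.0464]
eef_rot: [3.14, 0.001, 1.584]
contact_force: [-0.5, 0.2, 6.6]
grip_width: 0.0112
```

```bash
python3 - <<'E'
from h import *
w=manip.grab_frame("wrist");save(w,"wrist15");crop(w,140,150,280,210,2.8,"w15",bright=1.2)
s=st()[0];print(s["eef_pos"],s["eef_rot"],s["grip_width"],s["contact_force"],s["torque"])
E
```

```text
[ 0.6140159  -0.10385726  0.04637705] [3.13968816e+00 5.68786813e-04 1.58423556e+00] 0.011558554139327984 [ 0.20018992 -0.02268966  5.81320589] [ 0.04779204  0.11761075 -0.04843015]
```

View pics/w15.png

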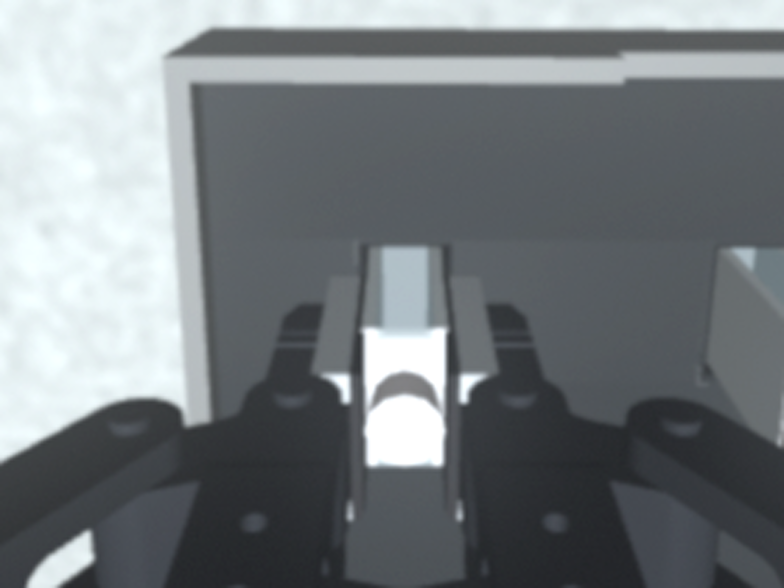

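>>> arm_command([
  [[5,0,0,-3,0,0,0],[5,0,0,-8,0,0,0],[5,0,0,-15,0,0,0],[5,0,0,-25,0,0,0],[5,0,0,-40,0,0,0],[5,0,0,-60,0,0,0],[5,0,0,-80,0,0,0],[5,0,0,-105,0,0,0],[5,0,0,-130,0,0,0],[5,0,0,-155,0,0,0],[5,0,0,-180,0,0,0],[5,0,0,-200,0,0,0]],
])

```text
t: 15.83
eef_pos: [0.6134, -0.1038, 0.2485]
eef_rot: [3.139, 0.001, 1.584]
contact_force: [0.2, -1.0, -0.3]
grip_width: 0.0114
```

```bash
python3 - <<'E'
from h import *
w=manip.grab_frame("wrist");save(w,"wrist16");crop(w,0,0,560,420,1.4,"w16",bright=1.4)
s=st()[0];print(s["eef_pos"],s["eef_rot"],s["grip_width"],s["contact_force"],s["torque"])
mv([.527,.251,.29],[np.pi,0,2.205])
T=(Ro.from_euler("xyz",[np.pi,0,2.205])*Ro.from_rotvec([np.radians(-33),0,0])).as_euler("xyz");print(T)
E
```

```text
[ 0.61486529 -0.10416776  0.25266058] [3.13276193e+00 2.91674823e-03 1.58424866e+00] 0.011422803008086757 [0.84682065 0.55069545 3.4033208 ] [-0.02110765 -0.06077713 -0.01058412]
shift [356.2 -82.7 -39.1] turn [  0.44   0.32 -35.57] rows>= 8.819551782266362
[2.565634 0.       2.205   ]
```

View pics/w16.png

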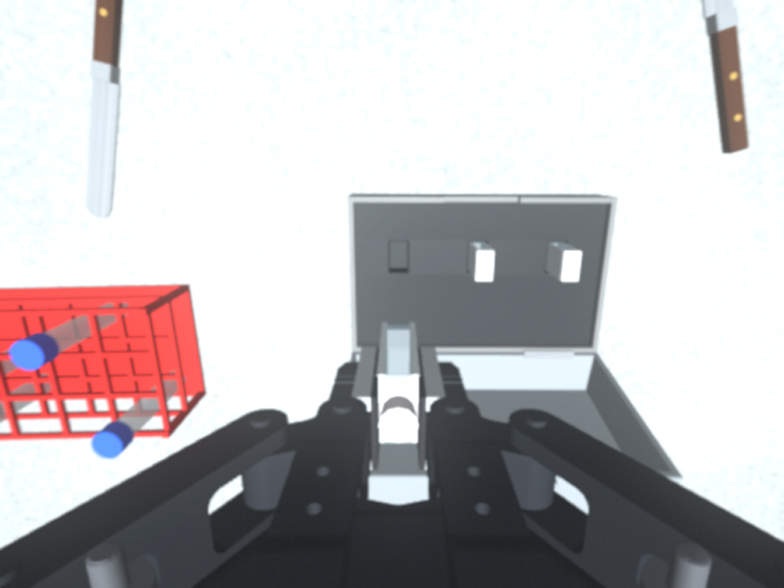

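>>> arm_command([
  [[5,20,-15,-10,0,0,-3],[5,45,-30,-20,0,0,-6],[5,75,-45,-30,0,0,-9],[5,110,-60,-40,0,0,-12],[5,145,-75,-40,0,0,-15],[5,180,-85,-40,0,0,-18],[5,215,-90,-40,0,0,-21],[5,245,-90,-40,0,0,-24],[5,275,-88,-40,0,0,-27],[5,305,-86,-40,0,0,-30],[5,335,-84,-40,0,0,-33],[5,356,-83,-40,0,0,-35.6]],
])

```text
t: 16.88
eef_pos: [0.525, 0.2536, 0.2857]
eef_rot: [3.141, -0.0, 2.21]
contact_force: [0.2, -0.7, -1.5]
grip_width: 0.0112
```

>>> arm_command([
  [[5,0,0,0,-5,0,0],[5,0,0,0,-10,0,0],[5,0,0,0,-16,0,0],[5,0,0,0,-22,0,0],[5,0,0,0,-28,0,0],[5,0,0,0,-33,0,0],[5,0,0,0,-33,0,0],[5,0,0,0,-33,0,0]],
])

```text
t: 17.55
eef_pos: [0.5249, 0.2506, 0.2856]
eef_rot: [2.568, -0.0, 2.205]
contact_force: [0.2, 0.1, 0.4]
grip_width: 0.0113
```

```bash
python3 - <<'E'
from h import *
w=manip.grab_frame("wrist");save(w,"wrist17");crop(w,0,0,560,420,1.4,"w17",bright=1.8)
s=st()[0];print(s["eef_pos"],s["eef_rot"],s["grip_width"],s["joints"])
E
```

```text
[0.52595521 0.25103246 0.28622302] [2.56657546e+00 4.70611936e-04 2.20528892e+00] 0.011415416995197946 [ 0.19204094  0.1629965   1.79033071  0.37249918  0.69296585 -2.24146622]
```

View pics/w17.png

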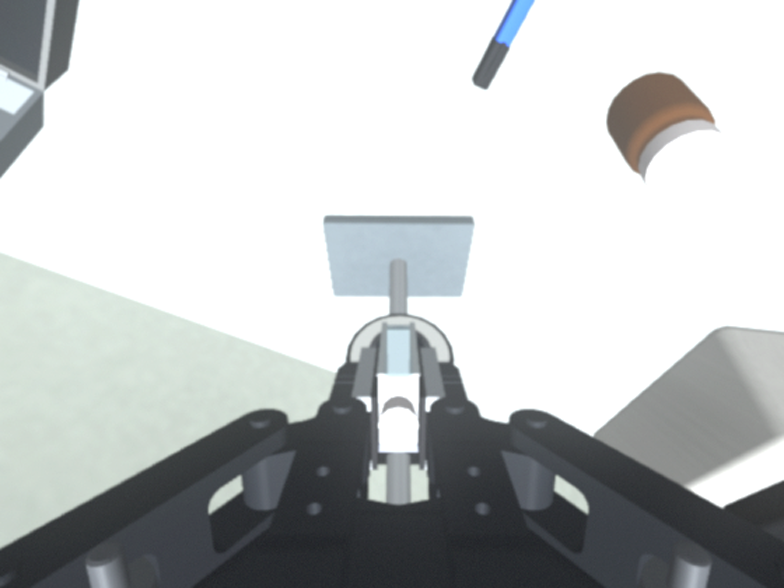

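```bash
python3 - <<'E'
from h import *
w=load("wrist17");crop(w,220,145,130,75,6,"w17b",bright=1.4);crop(w,235,215,100,75,8,"w17c",bright=1.4)
E
```

```text
(no output)
```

View pics/w17b.png

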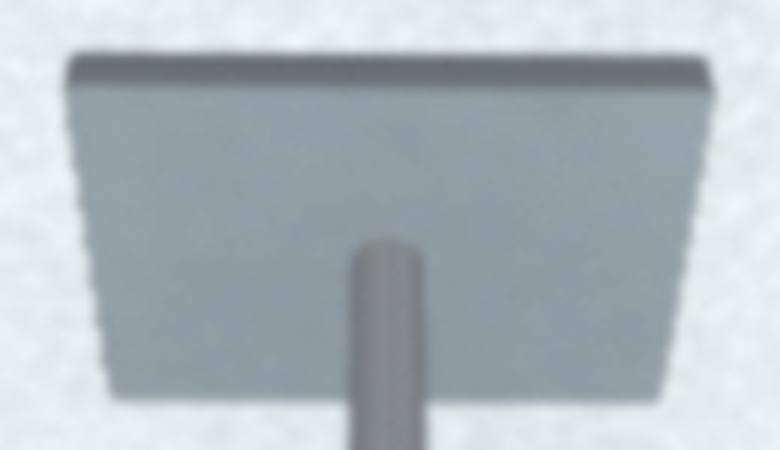

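View pics/w17c.png

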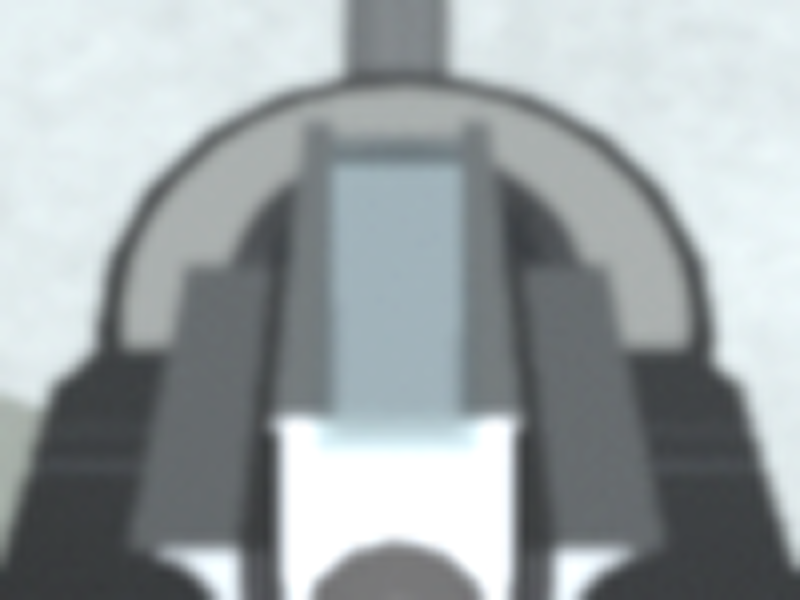

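```bash
cat > lens.py <<'E'
from h import *
from scipy.optimize import least_squares
w=load("wrist17");t=load("top0");s=load("side0")
def cp(x0,y0,sc,pts): return np.array([(x0+(a+.5)/sc-.5,y0+(b+.5)/sc-.5) for a,b in pts])
def pose(p,X):
    c,sn=np.cos(p[2]),np.sin(p[2]); return np.array([[p[0]+c*x-sn*y,p[1]+sn*x+c*y,z] for x,y,z in X])
P=[(-.055,.075,.016),(-.055,-.075,.016),(.055,.075,.016),(.055,-.075,.016)]
# image left in wrist17: compute by sign later
pl=cp(220,145,6,[(713,92),(68,90),(660,402),(112,402)])
def r(p): return (proj(w,pose(p,P))-pl).ravel()
for sw in (0,):
    o=least_squares(r,[.694,.375,.634]);print("wrist stand",o.x,np.round(r(o.x),1))
p=o.x
print("pillar base px pred",proj(w,pose(p,[(-.009,0,.016)])),cp(220,145,6,[(388,238)]))
ring=cp(235,215,8,[(400,76),(102,345),(712,342),(150,190),(657,190),(215,130),(595,130)])
th=np.linspace(0,2*np.pi,361)
def circ(p,d,h,y0,R=.033): return pose(p,[(-d,y0+R*np.cos(a),h+R*np.sin(a)) for a in th])
def rr(q,F,pts,p,R=.033):
    c=proj(F,circ(p,q[0],q[1],q[2],R)); 
    # signed dist to ellipse via polygon
    return np.array([cv2.pointPolygonTest(c.astype(np.float32).reshape(-1,1,2),(float(a),float(b)),True) for a,b in pts])
for dfix in (.105,.11,.115,.12):
    o=least_squares(lambda q:rr([dfix,q[0],q[1]],w,ring,p),[.19,0]);print(dfix,o.x,np.round(o.fun,2))
o=least_squares(lambda q:rr(q,w,ring,p),[.115,.19,0]);print("free",o.x,np.round(o.fun,2))
E
python3 lens.py
```

```text
wrist stand [0.69572793 0.37644843 0.62849718] [ 0.9 -0.  -1.2 -0.2  0.6  0.7 -0.3  0.3]
pillar base px pred [[284.35795835 183.79807844]] [[284.25 184.25]]
0.105 [2.01475136e-01 1.88116950e-04] [ 0.12 -0.06 -0.23 -0.17  0.14 -0.12 -0.18]
0.11 [2.05444258e-01 9.44683837e-05] [ 0.14  0.92  0.63  0.24  0.46  0.09 -0.03]
0.115 [2.09666223e-01 1.15972412e-04] [-0.06  1.81  1.67  0.41  0.74  0.04  0.01]
0.12 [2.14010572e-01 1.31554389e-04] [-0.38  2.71  2.71  0.5   0.94 -0.11 -0.06]
free [0.09849808 0.19599798 0.00037435] [ 0.35 -1.44 -1.31 -0.61 -0.08 -0.22 -0.12]
```

```bash
python3 - <<'E'
from h import *
t=load("top0");crop(t,120,140,50,48,14,"t0z",bright=2.2)
s=load("side0");crop(s,200,205,40,42,16,"s0z",bright=2.2)
E
```

```text
(no output)
```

View pics/t0z.png

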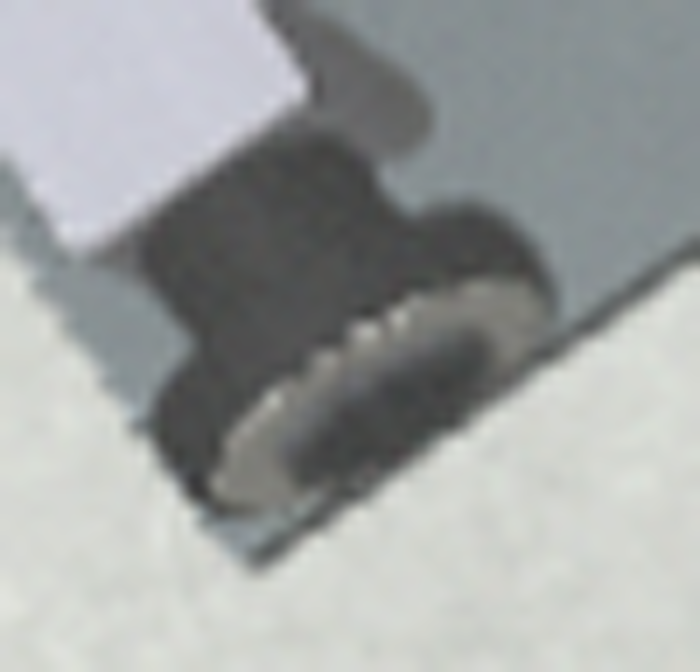

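View pics/s0z.png

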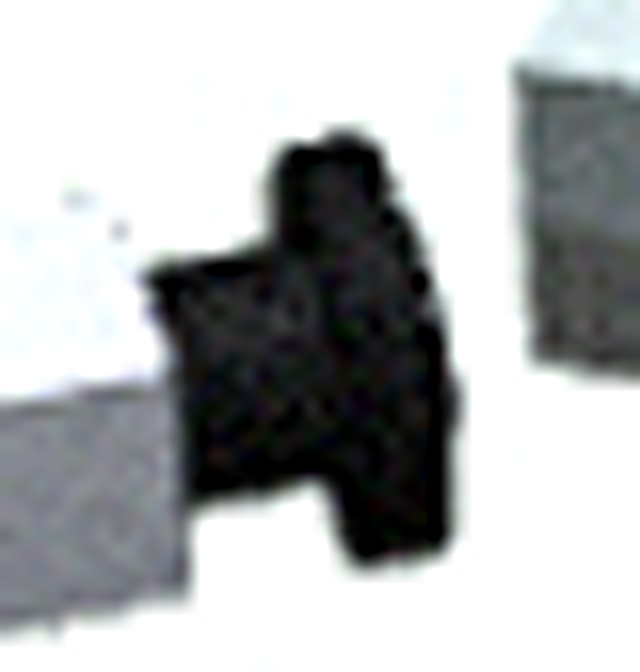

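```bash
cat > lens2.py <<'E'
from lens import *
sp=cp(200,205,16,[(400,210),(430,270),(445,320),(456,395),(452,480),(445,548),(365,563),(275,185),(285,150),(340,130),(340,510)])
tp=cp(120,140,14,[(155,420),(198,347),(557,310),(545,262),(500,215),(460,203),(212,505)])
def hull(F,p,d,h,tk): 
    c=np.vstack([proj(F,circ(p,d,h,0)),proj(F,circ(p,d-tk,h,0))]).astype(np.float32);return cv2.convexHull(c)
def res(q,full=False):
    d,h,tk=q[:3]; 
    out=[rr([d,h,0],w,ring-q[7:9],p)]
    for F,pts,o_ in ((s,sp,q[3:5]),(t,tp,q[5:7])):
        H=hull(F,p,d,h,tk); out.append(np.array([cv2.pointPolygonTest(H,(float(a-o_[0]),float(b-o_[1])),True) for a,b in pts]))
    out.append(q[3:7]/.6);out.append(q[7:9]/1.5)
    return out if full else np.concatenate(out)
print("side bias check pillar top/base", proj(s,pose(p,[(0,0,.33),(0,0,.016)])), cp(160,180,5.7,[(69,60),(155,645)]))
print("top pillar top", proj(t,pose(p,[(0,0,.33)])), cp(80,90,6,[(84,125)]))
for tk0 in (.012,.018,.025):
    o=least_squares(res,[.11,.2,tk0]+[0]*6,diff_step=1e-4,x_scale=[.01,.01,.01]+[1]*6)
    print(o.cost,o.x.round(4)); 
for a in res(o.x,True): print(a.round(2))
for dfix in (.1,.105,.11,.115,.12):
    o=least_squares(lambda q:res(np.r_[dfix,q]),[.2,.018]+[0]*6,diff_step=1e-4,x_scale=[.01,.01]+[1]*6);print(dfix,o.cost,o.x.round(4))
E
python3 lens2.py | tail -20
```

```text
0.115 [2.09666223e-01 1.15972412e-04] [-0.06  1.81  1.67  0.41  0.74  0.04  0.01]
0.12 [2.14010572e-01 1.31554389e-04] [-0.38  2.71  2.71  0.5   0.94 -0.11 -0.06]
free [0.09849808 0.19599798 0.00037435] [ 0.35 -1.44 -1.31 -0.61 -0.08 -0.22 -0.12]
side bias check pillar top/base [[170.56455335 189.48839014]
 [186.37970162 292.11213554]] [[171.69298246 190.11403509]
 [186.78070175 292.74561404]]
top pillar top [[ 92.69068247 110.08834496]] [[ 93.58333333 110.41666667]]
4.886381329287611 [0.1115 0.2066 0.0105 0.     0.     0.     0.     0.     0.    ]
4.886404570712303 [0.1115 0.2066 0.0105 0.     0.     0.     0.     0.     0.    ]
4.886419959925147 [0.1115 0.2066 0.0105 0.     0.     0.     0.     0.     0.    ]
[0.18 1.29 0.8  0.44 0.52 0.21 0.  ]
[ 0.14 -0.68 -0.92 -0.83 -0.15 -0.74 -0.58  0.34  0.88  1.    0.19]
[ 0.11 -0.45 -0.25 -0.37 -0.11 -0.73  1.06]
[0. 0. 0. 0.]
[0. 0.]
0.1 136.84062084824015 [0.198  0.6204 0.     0.     0.     0.     0.     0.    ]
0.105 38.23999617154847 [0.202  0.0053 0.     0.     0.     0.     0.     0.    ]
0.11 6.544852811058733 [0.2055 0.0092 0.     0.     0.     0.     0.     0.    ]
0.115 13.294691822838795 [0.209  0.0137 0.     0.     0.     0.     0.     0.    ]
0.12 48.95443739807083 [0.2126 0.0182 0.     0.     0.     0.     0.     0.    ]
```

```bash
sed -i '/^for tk0/,$d' lens2.py; cat >> lens2.py <<'E'
def solve(fixd=None):
    base=np.r_[.11,.2,.014,np.zeros(6)];sc=np.r_[.01,.01,.01,np.ones(6)]
    def f(u):
        q=base+(u-1)*sc
        if fixd: q[0]=fixd
        return q
    o=least_squares(lambda u:res(f(u)),np.ones(9),diff_step=2e-2);return o.cost,f(o.x)
c,q=solve();print("FREE",c,q.round(4))
for a in res(q,True): print(a.round(2))
for d in (.105,.11,.115,.12):
    c,q=solve(d);print(d,round(c,2),q.round(4))
E
python3 lens2.py | tail -11
```

```text
top pillar top [[ 92.69068247 110.08834496]] [[ 93.58333333 110.41666667]]
FREE 2.7532240558885204 [ 0.1108  0.2053  0.0106  0.5971  0.1247  0.1009 -0.2684  0.1355  0.7913]
[ 0.03  0.97  0.74  0.19  0.46 -0.   -0.07]
[ 0.3  -0.47 -0.69 -0.55  0.2  -0.04 -0.17 -0.    0.43  0.34  0.08]
[ 0.1  -0.25 -0.26 -0.06  0.29 -0.34  0.62]
[ 1.    0.21  0.17 -0.45]
[0.09 0.53]
0.105 12.7 [ 0.105   0.202   0.0082  2.132  -0.5776  0.4011  0.4284  0.1821 -0.4514]
0.11 2.94 [ 0.11    0.2048  0.0102  0.8119  0.0171  0.1369 -0.1747  0.1423  0.6133]
0.115 7.59 [ 0.115   0.2073  0.0127 -0.4115  0.6481 -0.0329 -0.5742  0.1021  2.004 ]
0.12 25.19 [ 0.12    0.2097  0.0156 -1.5749  1.2912 -0.1382 -0.7471  0.061   3.4835]
```

```bash
python3 - <<'E'
from h import *
T=(Ro.from_euler("xyz",[np.pi,0,2.203])*Ro.from_rotvec([np.radians(-50),0,0])).as_euler("xyz")
mv([.562,.167,.275],T)
E
```

```text
shift [-89.  -23.6  -1.8] turn [-17.05  -0.07   0.12] rows>= 2.3819039926374446
```

>>> arm_command([
  [[5,-15,-8,-10,-3,0,0],[5,-30,-12,-12,-6,0,0],[5,-50,-16,-8,-9,0,0],[5,-70,-20,-5,-13,0,0],[5,-89,-24,-2,-17,0,0],[5,-89,-24,-2,-17,0,0],[5,-89,-24,-2,-17,0,0],[5,-89,-24,-2,-17,0,0]],
])

```text
t: 18.27
eef_pos: [0.5641, 0.1724, 0.2862]
eef_rot: [2.29, -0.001, 2.203]
contact_force: [-0.1, -0.3, 0.4]
grip_width: 0.0115
```

```bash
python3 - <<'E'
from h import *
w=manip.grab_frame("wrist");save(w,"wrist18");crop(w,0,0,560,420,1.4,"w18",bright=1.8)
s=st()[0];print(s["eef_pos"],s["eef_rot"],s["grip_width"],s["joints"])
E
```

```text
[0.56381765 0.17273854 0.28628185] [ 2.29004065e+00 -1.38002257e-03  2.20319940e+00] 0.011390375255441018 [-0.09760373  0.15540277  1.96990631  1.08500714  0.60418868 -3.10312684]
```

View pics/w18.png

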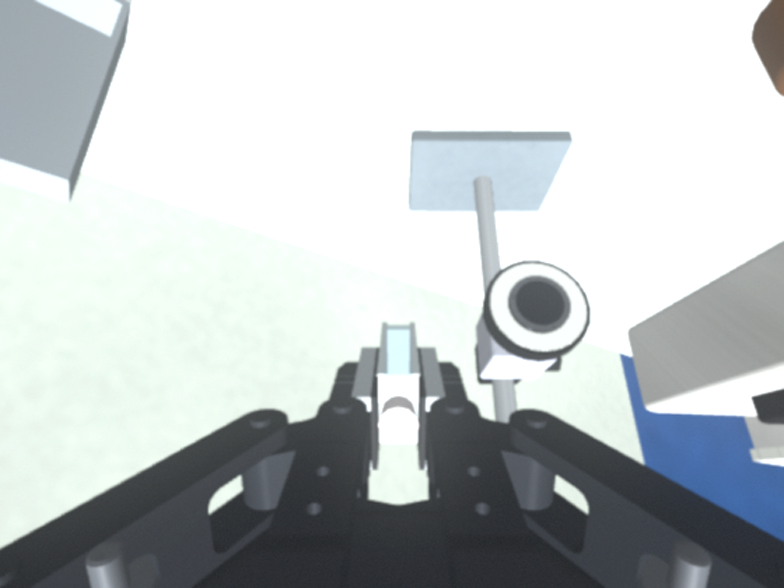

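```bash
python3 - <<'E'
from h import *
w=load("wrist18");crop(w,335,175,95,90,8,"w18b",bright=1.6);crop(w,285,85,130,75,6,"w18c",bright=1.4)
E
```

```text
(no output)
```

View pics/w18b.png

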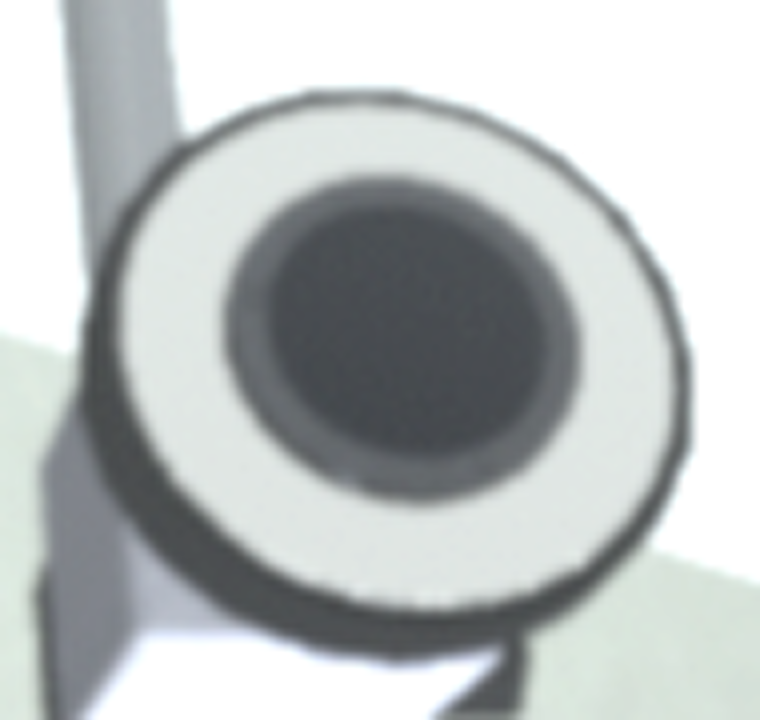

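View pics/w18c.png

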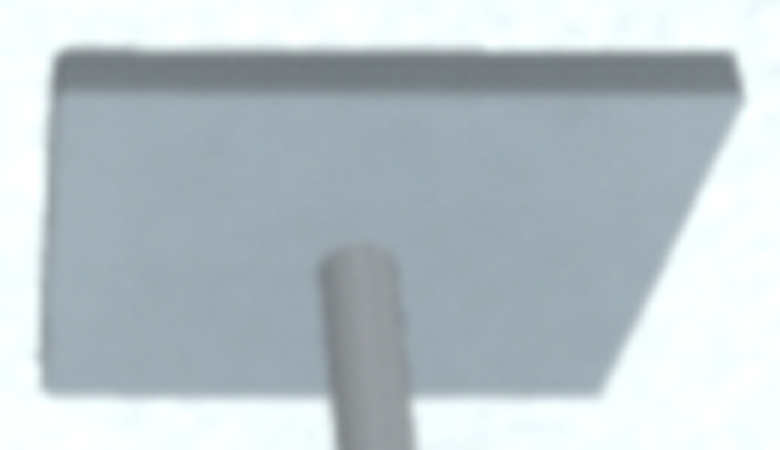

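```bash
cat > lens3.py <<'E'
from lens2 import *
v=load("wrist18")
pl2=cp(285,85,6,[(744,97),(56,93),(602,396),(44,392)])
def r2(p): return np.r_[(proj(w,pose(p,P))-pl).ravel(),(proj(v,pose(p,P))-pl2).ravel()]
o=least_squares(lambda p:r2(p)[8:],[.694,.375,.63]);print("stand v",o.x,o.fun.round(1))
o=least_squares(r2,[.694,.375,.63]);print("stand w+v",o.x,o.fun.round(1));p=o.x
hullp=cp(335,175,8,[(300,93),(375,89),(460,105),(540,145),(610,198),(665,270),(690,350),(685,450),(640,550),(400,660),(300,645),(190,575),(110,480),(84,380),(100,280),(180,150)])
inner=lambda l,r_,tp_,b:cp(335,175,8,[(l,0),(r_,0),(0,tp_),(0,b)])
def ext(F,d,h,R):
    c=proj(F,circ(p,d,h,0,R));return np.array([c[:,0].min(),c[:,0].max(),c[:,1].min(),c[:,1].max()])
def tgt(l,r_,a,b): q=inner(l,r_,a,b);return np.array([q[0,0],q[1,0],q[2,1],q[3,1]])
light=tgt(118,676,97,609);hous=tgt(225,580,178,503);glass=tgt(268,548,203,458)
def f(q):
    dr,h,tk,Rl,dh,Rh,dg,Rg,ox,oy=q/100
    off=np.array([ox,oy])*100
    H=hull(v,p,dr,h,tk);a=np.array([cv2.pointPolygonTest(H,(float(x-off[0]),float(y-off[1])),True) for x,y in hullp])
    o4=np.array([off[0],off[0],off[1],off[1]])
    return np.r_[a,ext(v,dr,h,Rl)+o4-light,ext(v,dh,h,Rh)+o4-hous,ext(v,dg,h,Rg)+o4-glass,off/PR]
for PR in (.05,1,3):
    o=least_squares(f,np.array([11.1,20.5,1.2,3.1,11.3,2.0,11.5,1.6,.01,.01]),diff_step=1e-3);print(PR,o.cost.round(2),o.x.round(2))
print(o.fun.round(1))
E
python3 lens3.py | tail -9
```

```text
stand v [0.69493007 0.37555931 0.62641265] [ 1.3 -0.3 -0.6  0.   0.   0.5 -0.8  0.9]
stand w+v [0.69531452 0.3760553  0.62749856] [ 1.  -0.3 -1.2 -0.6  0.5  0.5 -0.4  0.   1.2 -0.  -0.6  0.4  0.1  0.7
 -0.7  1.2]
0.05 3.15 [11.08 20.59  0.76  3.04 11.45  1.92 11.66  1.5   0.    0.  ]
1 2.3 [10.88 20.48  0.91  3.07 11.2   1.94 11.42  1.51  1.02  0.03]
3 1.26 [10.6  20.37  1.11  3.1  10.87  1.96 11.09  1.53  2.29 -0.29]
[-0.1  0.1  0.1  0.5  0.1 -0.2  0.1  0.4 -0.6 -0.  -0.4  0.4 -0.1  0.1
  0.2  0.1 -0.2  0.1  0.7  0.3 -0.1  0.1  0.1 -0.1 -0.1  0.   0.1 -0.1
  0.8 -0.1]
```

```bash
python3 - <<'E'
from h import *
w=load("wrist15")
p=np.array([.6140,-.10386,.0464]);R=Ro.from_euler("xyz",[3.1397,.0006,1.5842])
for a,b in [(365,329),(450,329),(445,466),(367,466)]:
    X=px2w(w,(140+(a+.5)/2.8-.5,150+(b+.5)/2.8-.5),.057); print((R.inv().apply(X-p)*1000).round(1))
mv([.505,.225,.26],[np.pi,0,2.200])
mv([.5295,.2551,.2174],[np.pi,0,2.200])
E
```

```text
[ -6.2 -11.3 -10.6]
[  6.1 -11.3 -10.6]
[  5.7  11.4 -10.6]
[ -6.1  11.4 -10.6]
shift [ 76.9 -30.8   4.9] turn [48.79 -0.15  0.14] rows>= 6.814328580210848
shift [ 86.6 -38.1  61.3] turn [48.79 -0.15  0.14] rows>= 6.814328580210848
```

>>> arm_command([
  [[5,10,-8,0,7,0,0],[5,20,-16,0,14,0,0],[5,30,-24,0,21,0,0],[5,42,-31,2,28,0,0],[5,54,-31,4,35,0,0],[5,66,-31,5,42,0,0],[5,77,-31,5,48.8,0,0.1],[5,77,-31,5,48.8,0,0.1],[5,77,-31,5,48.8,0,0.1]],
])

```text
t: 19.07
eef_pos: [0.506, 0.2269, 0.2596]
eef_rot: [-3.137, -0.001, 2.202]
contact_force: [-1.3, -0.3, -0.8]
grip_width: 0.0112
```

```bash
python3 - <<'E'
from h import *
s=st()[0];print(s["eef_pos"],s["eef_rot"],s["joints"])
mv([.5295,.2551,.2174],[np.pi,0,2.200])
E
```

```text
[0.50600567 0.2268753  0.25959231] [-3.13739845e+00 -1.27308913e-03  2.20212867e+00] [ 2.83409132e-01  3.88488915e-01  1.41362820e+00 -2.39331307e-04
  1.34385249e+00 -1.91866785e+00]
shift [ 8.9 35.8 42.1] turn [-0.24 -0.07  0.12] rows>= 1.3413849014370092
```

>>> arm_command([
  [[5,3,10,15,0,0,0],[5,6,22,30,0,0,0],[5,8.5,32,40,0,0,0.1],[5,8.5,36,42,0,0,0.1],[5,8.5,36,42,0,0,0.1],[5,8.5,36,42,0,0,0.1],[5,8.5,36,42,0,0,0.1]],
])

```text
t: 19.65
eef_pos: [0.529, 0.2522, 0.2187]
eef_rot: [3.139, -0.003, 2.196]
contact_force: [-0.6, -0.2, 0.0]
grip_width: 0.0116
```

```bash
python3 - <<'E'
from h import *
w=manip.grab_frame("wrist");save(w,"wrist19");crop(w,0,0,560,420,1.4,"w19",bright=1.8)
t=manip.grab_frame("top");save(t,"top19");crop(t,90,90,110,140,5,"t19",bright=2)
f=manip.grab_frame("side");save(f,"side19");crop(f,160,170,140,110,5.6,"s19",bright=2)
for i in range(3):
    s=st()[0];print(s["eef_pos"],s["eef_rot"],s["grip_width"],s["qd"].round(3)); manip.grab_frame("top")
mv([.5295,.2551,.2174],[np.pi,0,2.200])
E
```

```text
[0.52900252 0.25220219 0.21845085] [ 3.13948931 -0.00374617  2.1954646 ] 0.011398931868877254 [-0.001  0.008 -0.001  0.    -0.     0.001]
[0.52900681 0.25225225 0.21829158] [ 3.13973813 -0.0038857   2.19546244] 0.011180519263367182 [ 0.001  0.005 -0.     0.     0.001  0.003]
[0.52897055 0.2522974  0.21810265] [ 3.14007258 -0.00400237  2.19548024] 0.011230779770518768 [ 0.001  0.006  0.     0.002 -0.     0.002]
shift [1.9 2.1 0.6] turn [ 0.07 -0.24 -0.26] rows>= 0.06889877842981827
```

View pics/w19.png

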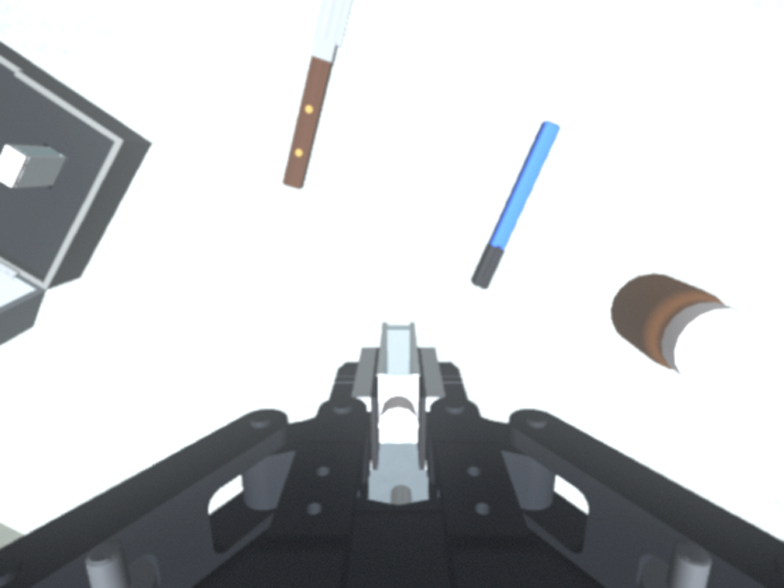

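View pics/t19.png

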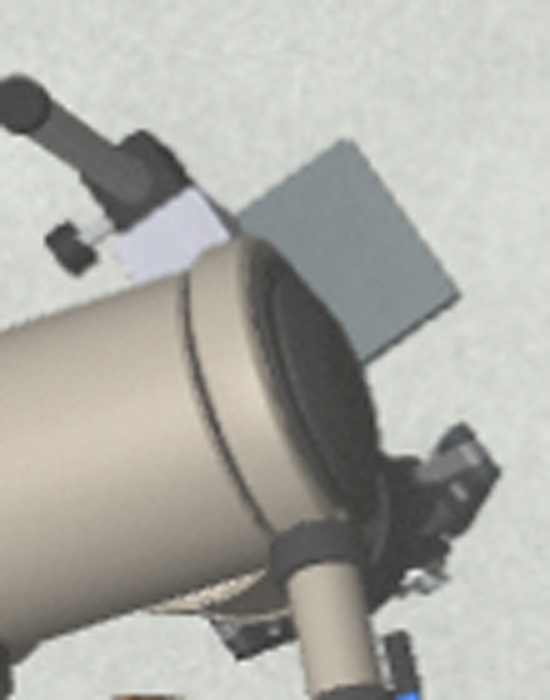

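View pics/s19.png

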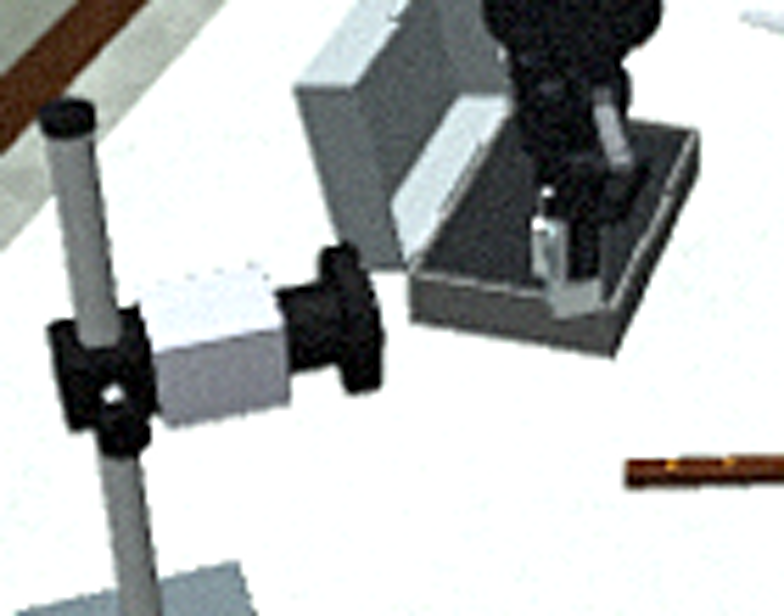

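```bash
python3 - <<'E'
from h import *
f=load("side19")
a=np.array([np.cos(.629),np.sin(.629),0]);n=np.array([-a[1],a[0],0]);S=np.array([.6953,.3757,.2055])
V=S-.205*a
pts=[S,S-.115*a,V]
for sx in(-1,1):
  for sy in(-1,1):
    for z in(-.0225,.0225): pts.append(V+sx*.01125*a+sy*.00625*n+[0,0,z])
pts+= [S-.111*a+.033*np.array([0,0,c])*1+n*.033*d for c,d in((1,0),(-1,0),(0,1),(0,-1))]
q=proj(f,pts)
crop(f,185,180,100,75,8,"s19b",pts=q,bright=1.8)
print(((q-[160,170]+.5)*5.6).round())
E
```

```text
[[103. 365.]
 [371. 310.]
 [567. 269.]
 [587. 297.]
 [587. 216.]
 [596. 313.]
 [596. 231.]
 [540. 307.]
 [538. 225.]
 [548. 323.]
 [547. 240.]
 [357. 249.]
 [366. 371.]
 [382. 356.]
 [343. 269.]]
```

View pics/s19b.png

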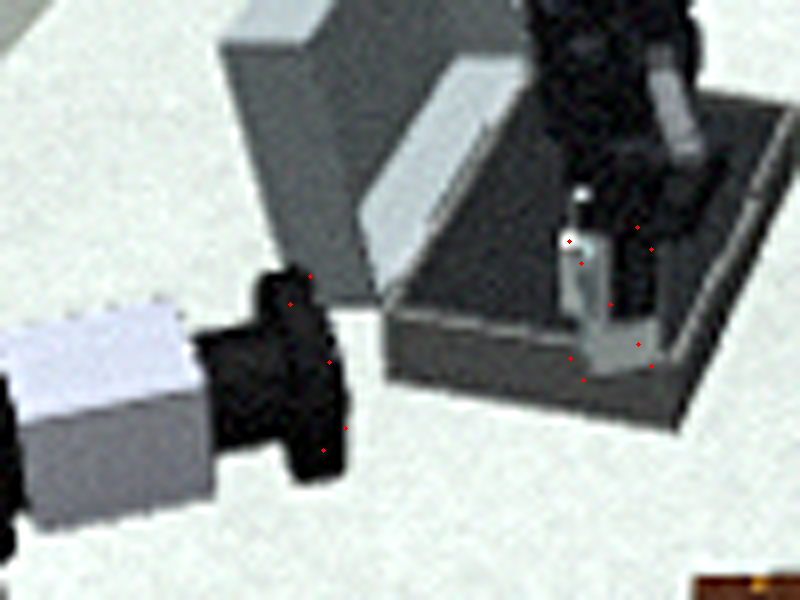

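```bash
python3 - <<'E'
from h import *
f=load("side19");s0=load("side0")
a=np.array([np.cos(.629),np.sin(.629),0]);n=np.array([-a[1],a[0],0])
for h in (.2035,.2045,.2055):
    S=np.array([.6953,.3757,h]);th=np.linspace(0,2*np.pi,200)
    H=np.vstack([proj(f,[S-d*a+.033*(np.cos(t)*n+np.sin(t)*np.array([0,0,1])) for t in th]) for d in(.111,.1)])
    print(h,"ring px extents",H.min(0),H.max(0))
print("obs: right",200+(457+.5)/16-.5,"left",200+(272.)/16-.5,"top",205+129/16-.5,"bot",205+564/16-.5)
C=np.array([.5290,.2523,.2182-.0119]);aa=np.array([np.cos(2.1955-np.pi/2),np.sin(2.1955-np.pi/2),0]);nn=np.array([-aa[1],aa[0],0])
q=[];
for sx in(-1,1):
  for sy in(-1,1):
    for z in(-.0225,.0225): q.append(C+sx*.01125*aa+sy*.00625*nn+[0,0,z])
q.append(C+[0,0,.0225+.0085])
crop(f,235,190,45,45,16,"s19c",pts=proj(f,q),bright=1.8)
crop(f,235,190,45,45,16,"s19d",bright=1.8)
E
```

```text
0.2035 ring px extents [216.34312639 212.44159181] [227.78816029 240.05459192]
0.2045 ring px extents [216.31576073 212.10365753] [227.76648663 239.7317981 ]
0.2055 ring px extents [216.2883634  211.76533422] [227.74478694 239.40863279]
obs: right 228.09375 left 216.5 top 212.5625 bot 239.75
```

View pics/s19c.png

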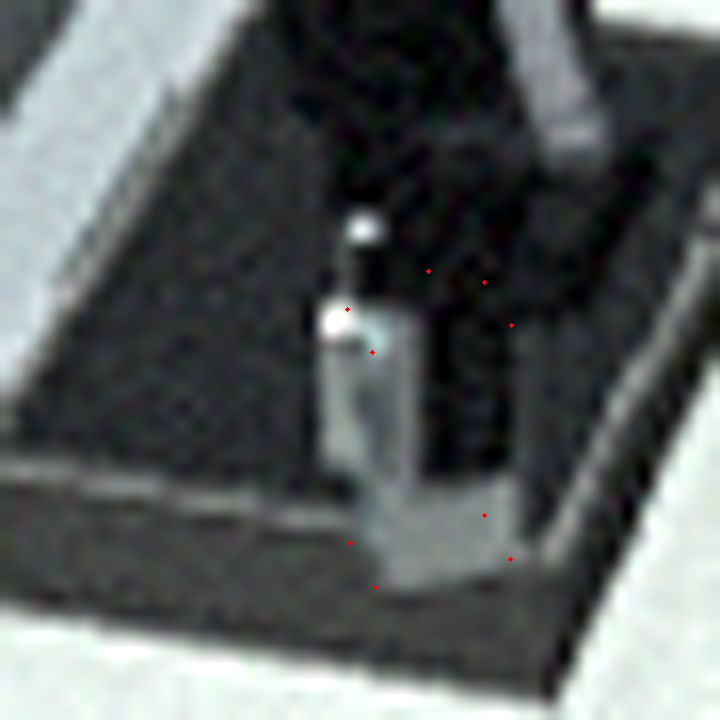

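View pics/s19d.png

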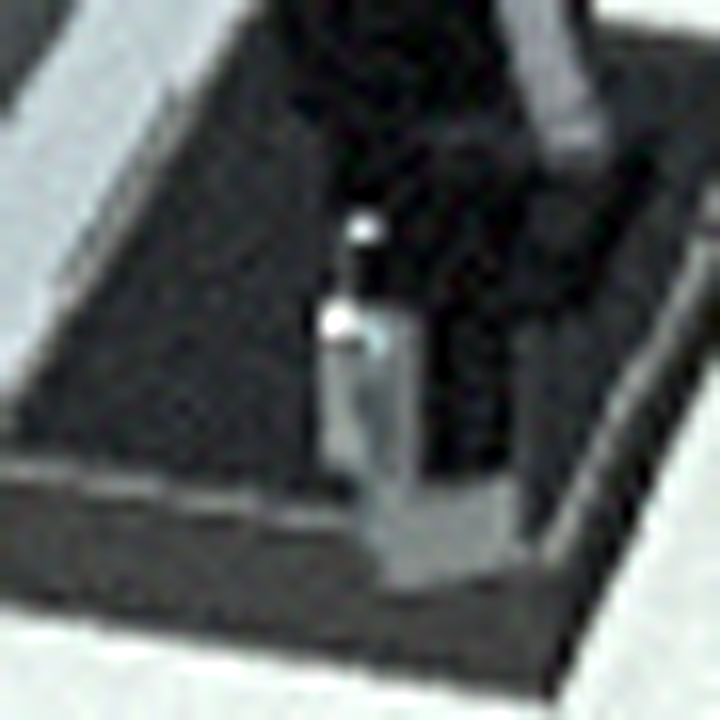

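```bash
python3 - <<'E'
from h import *
s=st()[0];print(s["eef_pos"],s["eef_rot"])
mv([.5298,.2551,.2165],[np.pi,0,2.200])
E
```

```text
[0.5289367  0.25233703 0.2179507 ] [ 3.14036375 -0.0041378   2.19550823]
shift [1.7 2.3 1.5] turn [ 0.07 -0.24 -0.26] rows>= 0.07764681243213395
```

>>> arm_command([
  [[5,1,1,1,0,-0.1,-0.1],[5,1.7,2.3,1.5,0.1,-0.2,-0.3],[5,1.7,2.3,1.5,0.1,-0.2,-0.3],[5,1.7,2.3,1.5,0.1,-0.2,-0.3],[5,1.7,2.3,1.5,0.1,-0.2,-0.3],[5,1.7,2.3,1.5,0.1,-0.2,-0.3],[5,1.7,2.3,1.5,0.1,-0.2,-0.3],[5,1.7,2.3,1.5,0.1,-0.2,-0.3],[5,1.7,2.3,1.5,0.1,-0.2,-0.3],[5,1.7,2.3,1.5,0.1,-0.2,-0.3]],
])

```text
t: 20.78
eef_pos: [0.5298, 0.2552, 0.216]
eef_rot: [-3.14, -0.001, 2.201]
contact_force: [1.1, -0.7, -0.4]
grip_width: 0.011
```

```bash
python3 - <<'E'
from h import *
w=manip.grab_frame("wrist");save(w,"wrist20")
f=manip.grab_frame("side");save(f,"side20")
t=manip.grab_frame("top")
s=st()[0];print(s["t"],s["eef_pos"],s["eef_rot"],s["qd"].round(4),s["grip_width"])
mv([.5298,.2551,.2165],[np.pi,0,2.200])
crop(w,180,210,200,180,4,"w20",bright=1.5)
crop(f,150,120,260,190,3,"s20",bright=2)
crop(t,60,80,420,260,1.9,"t20",bright=2)
E
```

```text
20.9333 [0.52976968 0.25524792 0.21605006] [-3.14045486e+00 -8.88414469e-04  2.20095625e+00] [ 0.0005  0.0006 -0.0001 -0.0003  0.      0.0009] 0.011034837925733463
shift [-0.1 -0.1 -0.4] turn [-0.07 -0.05  0.05] rows>= 0.013858425139570604
```

View pics/w20.png

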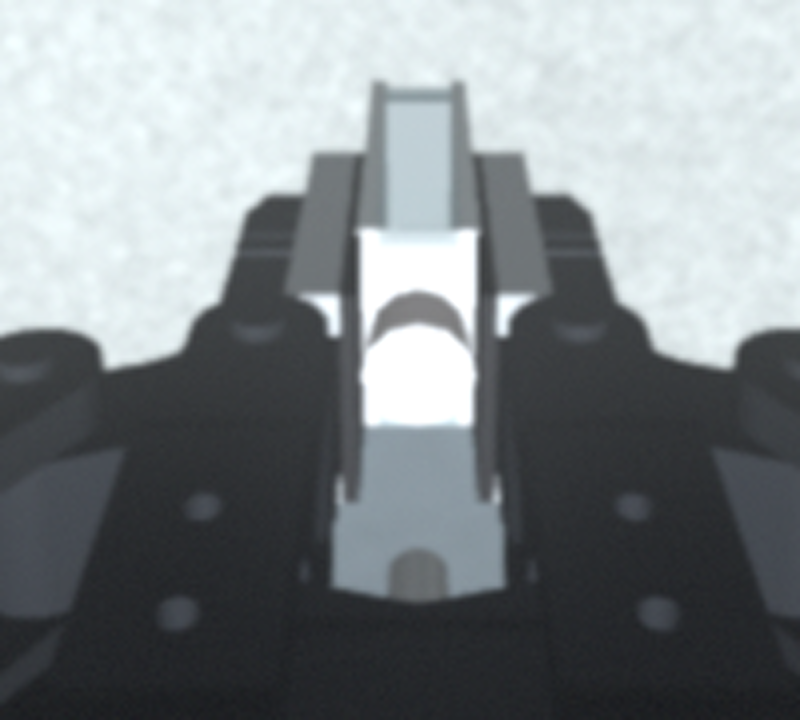

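View pics/s20.png

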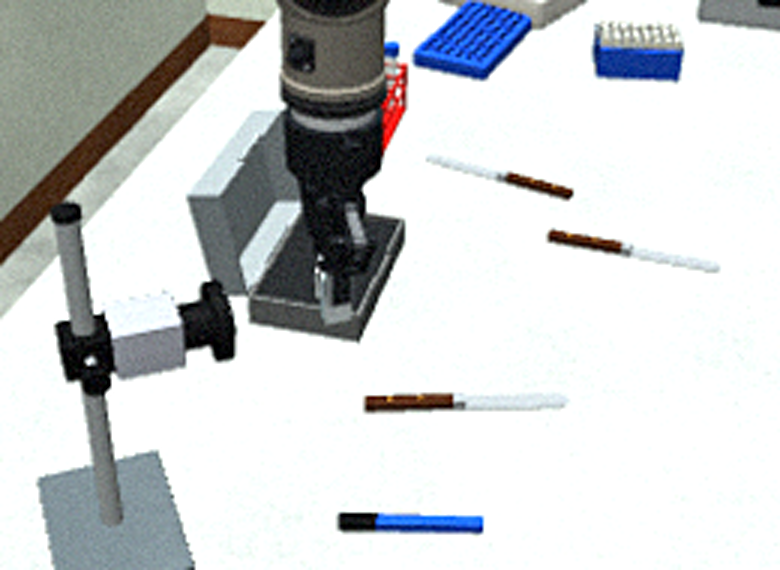

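View pics/t20.png

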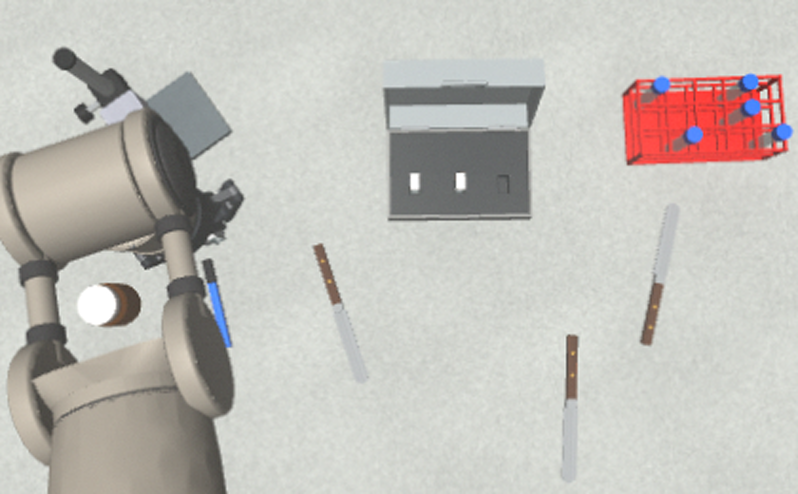

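```bash
python3 - <<'E'
from h import *
print(manip.close_job()); s=st()[0];print(s["t"],s["eef_pos"],s["grip_width"])
E
```

```text
the job is handed in; nothing more can be done
None
the job is handed in; nothing more can be done
```

I handed the job in at about 21 s of the 64 s, with the gripper still holding the stoppered cell in front of the inspection camera's lens. No verdict was reported.

**What I did**
- **Spatula and lid:** I picked up the rightmost spatula and slid its blade about 25 mm into the notch without any push-back. I levered the lid up with about 2 N and pushed it past upright. By the geometry it stands at about 1.7 rad; I did not measure the angle. I then laid the spatula flat on the bench.
- **Cell:** The stoppered cell was in the slot on the robot's right. I gripped it by its frosted sides and lifted it straight out.

**Last checks**
- **Position:** The tool came to rest within 0.5 mm and about 0.1° of the pose I aimed for, with joint speeds near zero. The cell hangs upright, and the camera's pillar lines up with it in the wrist picture.
- **Surroundings:** The lid is still open and the spatula is flat. The other two cells are in their slots, and the rack, jar, marker and camera look unmoved.

**What disagreed**
- **Lens height:** The wrist camera put it at about 205.5 mm and the side camera at about 204 mm. I aimed for 204.6 mm and ended about 0.5 mm below that.
- **Lens distance:** The front of the lens came out 114 to 117 mm from the pillar, and I used 115 mm. The 90 mm gap is therefore good to a few millimetres.
- **Cell row:** The cells sit about 14 mm nearer the front than the middle of the case. I grasped where the wrist and top cameras both placed the cell.

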